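# Charge the pigment mill jar

## Task

Charge the pigment mill jar: turn its lid anticlockwise until its ears are free of the hooks, lift it off and lay it flat in the middle of the round plywood bat. Then lower the two large porcelain balls gently into the jar, feeling for the false floor inside (its level is not known) and setting each ball down softly, neither dropped nor pressed hard. Leave the small ball in its socket and everything else where it is.

Things in the scene. Friction and masses are not known exactly. Their poses are not given: they have to be found in the camera images.
- mill_jar: white porcelain jar, fixed upright, outer diameter 196 mm, inner 180 mm, 150 mm tall. Three steel hooks at its rim (at 0, 120, 240 degrees from its x axis; 40 mm wide) reach 125 mm out from the axis and 171 mm above the bench. Origin: centre of its underside, z up
- jar_mouth (a point): centre of the jar's mouth, at rim height, 150 mm above its underside. Inside is a flat black false floor, its upper face 30 to 75 mm above the jar's underside, set differently each time and lightly sprung (1 mm per 1.5 N).
- lid: aluminium bayonet lid, 0.5 kg, loose: disc 192 mm wide, 12 mm thick, lying on the rim; below it a plug 170 mm wide, 8 mm deep hangs in the mouth. Three ears (24 mm wide, 112 mm from the axis, at 0, 120, 240 degrees from its x axis) sit under the hooks' lips. It lifts when its x axis is 25 to 95 degrees (aim at 50) anticlockwise of the jar's. Origin: centre of the plug's underside
- lid_grip (a point): on the lid's black bar grip, on the axis 40 mm above the lid's origin; the bar is 70 mm long (along the lid's x), 16 mm wide (along its y) and rises from the disc's top, 20 mm, to 54 mm above the lid's origin. At the start the lid stands 0 to 4 degrees anticlockwise of the jar; end stops block it clockwise
- bat: round plywood bat, diameter 180 mm, 20 mm thick, fixed, on one side of the jar; origin: centre of its underside, its top 20 mm higher
- rack: wooden rack, 245 x 75 x 20 mm, fixed, on the jar's other side, with three sockets (26 mm wide) 75 mm apart along its x axis, one ball in each, in any order; origin: centre of its underside
- ball_a_center (a point): centre of large porcelain ball A, diameter 50 mm, about 0.16 kg
- ball_a: large porcelain ball A; the origin turns with the ball, use its centre point
- ball_b_center (a point): centre of large porcelain ball B, the same as A
- ball_b: large porcelain ball B; the origin turns with the ball, use its centre point
- ball_small_center (a point): centre of the small worn ball, diameter 32 mm, which stays in the rack
- plaster_bowl: black rubber bowl, diameter 110 mm, 60 mm tall, loose, to be left alone
- spatula: spatula lying on the bench, to be left alone
- wax_tin: small tin, diameter 70 mm, 60 mm tall, to be left alone
Things that resemble listed ones, but are neither listed nor needed, are in the scene too. Leave any orange look-alike of the ball_b alone.

How it is judged:
On the way, in this order (a step that is already met when the one before it is completed fails the run):
1. the lid is turned free and lifted clear of the jar (z of lid in the frame of jar_mouth above 0.03 m), for 0.1 s.
2. the lid lies flat on the bat, let go (horizontal distance between lid and bat below 0.04 m and angle between lid's own z axis and vertical below 0.08 rad and z of lid in the frame of bat between 0.014 and 0.026 m and contact force between lid and the fingers below 0.05 N and linear speed of lid below 0.03 m/s), for 0.2 s.
3. one large ball lies in the jar, let go (((horizontal distance between ball_a_center and mill_jar below 0.09 m and z of ball_a_center in the frame of mill_jar below 0.13 m and contact force between ball_a and the fingers below 0.05 N and linear speed of ball_a below 0.06 m/s and contact force between ball_a and mill_jar above 0.1 N) or (horizontal distance between ball_b_center and mill_jar below 0.09 m and z of ball_b_center in the frame of mill_jar below 0.13 m and contact force between ball_b and the fingers below 0.05 N and linear speed of ball_b below 0.06 m/s and contact force between ball_b and mill_jar above 0.1 N))), for 0.2 s.
At the end, for the whole second after the job is handed in: Both large balls lie inside the jar, on its floor (bearing on the jar, not on each other only), slower than 0.06 m/s; the lid lies flat (within 0.08 rad) on the bat, its axis within 40 mm of the bat's; nothing is held; the small ball is still in its socket (within 20 mm) (all of step 2 and horizontal distance between each of ball_a_center, ball_b_center and mill_jar below 0.09 m and z of each of ball_a_center, ball_b_center in the frame of mill_jar below 0.13 m and contact force between each of ball_a, ball_b and the fingers below 0.05 N and linear speed of each of ball_a, ball_b below 0.06 m/s and contact force between each of ball_a, ball_b and mill_jar above 0.1 N and distance of ball_small_center from where it was at the start of the episode below 0.02 m); the robot touches nothing.
It fails at once if a large ball is pressed or knocked on the jar, its floor or the other ball with more than 15 N (contact force between any of ball_a, ball_b and mill_jar above 15 N or contact force between ball_a and ball_b above 15 N).
It fails at once if a large ball moves faster than 0.35 m/s inside the jar (dropped) ((horizontal distance between ball_a_center and mill_jar below 0.09 m and z of ball_a_center in the frame of mill_jar below 0.13 m and linear speed of ball_a above 0.35 m/s) or (horizontal distance between ball_b_center and mill_jar below 0.09 m and z of ball_b_center in the frame of mill_jar below 0.13 m and linear speed of ball_b above 0.35 m/s)).
It fails at once if a large ball falls on the bench (height (world z) of any of ball_a_center, ball_b_center below 0.032 m).
It fails at once if the small ball leaves its socket (moved 20 mm) (distance of ball_small_center from where it was at the start of the episode above 0.02 m).
It fails at once if the bowl, the spatula or the tin is moved by 30 mm (distance of any of plaster_bowl, spatula, wax_tin from where it was at the start of the episode above 0.03 m).
It also fails if it takes over 72 s, if anything falls off the work surface, if the arm or the gripper's body presses on something with over 40 N, if the wrist force passes 120 N, or if a joint passes its speed limit or range.

## Robot

A 6-joint arm with a two-finger parallel gripper is mounted at the origin on the work surface. World frame = base frame: x ahead of the robot, y to its left, z up, the work surface at z = 0. Lengths are in m, angles in rad, forces in N, time in s.
With the tool pointing down it reaches from about 0.375 to 0.9 m from the base axis. Payload 3.1 kg.
Tool frame: the origin (TCP) lies midway between the tips of the shut fingers; the grasp point (between the pads) lies 19 mm behind it; x points along the fingers, y is the direction in which the jaws open and shut, and the axes are right-handed (so a half turn about x gives the same grasp; the last joint's range is limited). The gripper opens to 85 mm and grips with 20 to 120 N. Pads are 22 mm wide; open, the fingers measure 114 mm over their backs; the gripper's body (76 mm by 85 mm) begins 54 mm behind the grasp point. The pads swing forward as they close: fully open they stand 13 mm farther back than shut.
Start: joints at [1.125, 0.527, 1.433, -0, 1.181, -0.178], TCP at [0.165, 0.603, 0.202] pointing down, gripper open.
Joint ranges: [-3.08, 3.08], [-0.75, 2.2], [0.22, 2.44], [-1.43, 4.57], [0, 2.65], [-2.85, 2.85]. Speed limits (rad/s): [2.79, 2.79, 3.14, 3.14, 3.14, 3.14].

## Interface

Orientations are given as a unit quaternion [x, y, z, w].
In Python, from station import manip gives the robot as it stands.
- The arm moves only by the tool carry_out, never from a script. Its argument "commands" is a list that holds one entry, the list of rows, each a list of 7 numbers: the shift along the tool's x, y, z in units of 25 mm (1.0 is 25 mm), then the turn, a rotation vector about the tool's x, y, z in units of 5 degrees (1.0 is 5 degrees), then the finger opening in mm, from 0 to 85.4. A call has exactly 5 rows; each row is the pose to reach, as a shift and turn from the pose commanded when the call began, along the tool's axes at that moment; what a row does not reach only later rows make up. A row lasts 1/10 s, in which the tool goes at most 50 mm and 8.59 degrees, less where a joint would pass 70% of its speed; a pose out of reach is approached as far as the arm can. A call with a gripper value outside its range is refused whole. The fingers move at their own pace and stop on an object; "force" is the grip in N (left out, the last holds). Time passes only in rows, so rows that repeat a pose let the fingers close, or fill a call up. It gives the time, the measured TCP pose, the force and the opening at its end, in the units of the state.
- manip.sense(): the state, without advancing time (a new reading comes with each control period).
- manip.snapshot(name): name is "scene" or "side" or "wrist"; returns a dict with "image" (384x512x3 uint8, red, green, blue), "fx", "fy", "cx", "cy" (pixels), "rvec" (rotation vector, rad) and "tvec" (3), from world to camera coordinates, as OpenCV has them. Camera axes: x right, y down, z forward; pixel columns grow to the right and rows downward; lengths in m; the calibration is good to about 2 mm. A picture is of the moment at which its call begins. There is no depth.
- manip.sign_off(): hands the job in, once; it reports no verdict.
The state is a dict: "t": time; "q": joint angles; "qd": joint speeds; "tau": joint torques, N m; "tcp_pos": TCP position; "tool_rot": TCP orientation; "force": force on the tool from outside, world axes, zero at the start; "ft_torque": the same for the moment, N m; "finger_gap": opening from 0.0 (shut) to 1.0 (fully open).
Only numpy, scipy, OpenCV 4.12 (cv2) and the standard library are available. Lean on these libraries where they do the work, as an engineer would, in place of code of your own. Each camera call takes 0.05 s, during which the arm holds its last target.

## Working session

There is one attempt and no reset: what is moved stays moved. The work goes in short steps, Python scripts to look and compute and a tool call to move; the robot and the scene stay as the last step left them, time stands still between calls to the robot, and variables do not carry over. Pictures are saved under pics/ and viewed, and the job is handed in when it is done.

Besides the shell and the picture viewer there is one more tool, called after ">>>" as name(argument=value, ...), one argument or row to a line, values as JSON. carry_out: Moves the arm, as the interface text tells. Its arguments: {"type":"object","properties":{"commands":{"type":"array"},"force":{"type":"number"}},"required":["commands"]}

```bash
ls; mkdir -p pics
python3 - <<'E'
from station import manip
import cv2
s=manip.sense(); print({k:(v if not hasattr(v,'__len__') else [round(float(x),4) for x in v]) for k,v in s.items()})
import pickle
d={}
for n in ["scene","side","wrist"]:
    p=manip.snapshot(n); d[n]=p
    cv2.imwrite(f"pics/a_{n}.png",cv2.cvtColor(p["image"],cv2.COLOR_RGB2BGR))
    print(n,p["fx"],p["cx"],p["cy"],p["rvec"],p["tvec"])
pickle.dump(d,open("a.pkl","wb"))
E
```

```text
pics
{'t': 0.0, 'q': [1.1255, 0.5285, 1.4339, 0.0, 1.1814, -0.1785], 'qd': [-0.001, 0.0003, 0.001, -0.0001, -0.0006, -0.001], 'tau': [-0.0011, -44.2358, -17.802, -0.0004, 0.0083, -0.0], 'tcp_pos': [0.1644, 0.6022, 0.2013], 'tool_rot': [0.0933, 0.7011, -0.0948, 0.7006], 'force': [-0.4029, 0.2513, 0.0554], 'ft_torque': [0.0368, -0.008, -0.0086], 'finger_gap': 1.0022862047613479}
scene 390.6762221282534 259.3268905336819 193.66451770100736 [ 1.85961166  1.39316905 -0.65158658] [-0.14260494 -0.28049843  1.74164993]
side 499.5386857628741 264.54149624122743 192.69502811821317 [ 1.98952272 -0.90774743  0.45899571] [-0.41973774  0.36497955  1.03018566]
wrist 345.5998883742834 253.52485316634875 196.86152120020034 [-2.27809008 -1.74023309 -0.28674773] [-0.62459624 -0.04249169  0.37903383]
```

View pics/a_scene.png

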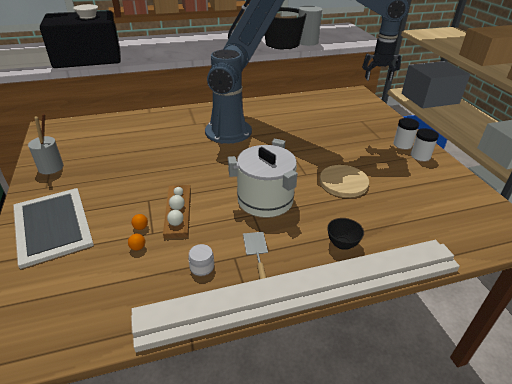

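View pics/a_side.png

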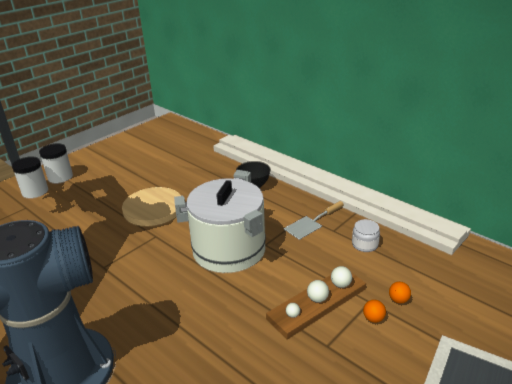

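View pics/a_wrist.png

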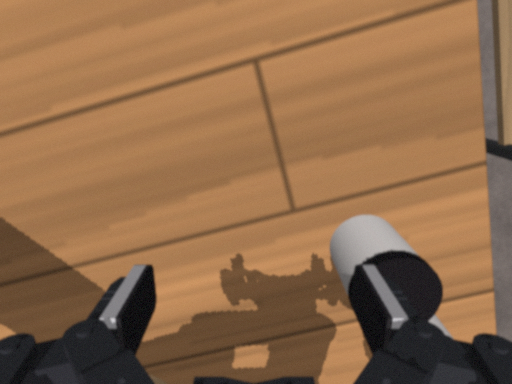

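```bash
cat > h.py <<'E'
import numpy as np,cv2,pickle
from station import manip
def cam(p):
    R=cv2.Rodrigues(np.array(p["rvec"],float))[0];t=np.array(p["tvec"],float).ravel()
    K=np.array([[p["fx"],0,p["cx"]],[0,p["fy"],p["cy"]],[0,0,1.]])
    return K,R,t
def proj(p,X):
    K,R,t=cam(p);X=np.atleast_2d(X);c=(K@(R@X.T+t[:,None])).T
    return c[:,:2]/c[:,2:]
def plane(p,uv,z):
    K,R,t=cam(p);uv=np.atleast_2d(np.array(uv,float));o=-R.T@t
    d=(R.T@np.linalg.inv(K)@np.c_[uv,np.ones(len(uv))].T).T
    return o+d*((z-o[2])/d[:,2])[:,None]
def fitc(P):
    A=np.c_[2*P[:,:2],np.ones(len(P))];b=(P[:,:2]**2).sum(1)
    s=np.linalg.lstsq(A,b,rcond=None)[0];return s[:2],np.sqrt(s[2]+s[0]**2+s[1]**2)
def tri(ps,uvs):
    M=[]
    for p,uv in zip(ps,uvs):
        K,R,t=cam(p);P=K@np.c_[R,t];M+= [uv[0]*P[2]-P[0],uv[1]*P[2]-P[1]]
    v=np.linalg.svd(np.array(M))[2][-1];return v[:3]/v[3]
def save(name,im,box=None,f=1):
    if box: im=im[box[1]:box[3],box[0]:box[2]]
    cv2.imwrite("pics/"+name,cv2.cvtColor(cv2.resize(im,None,fx=f,fy=f,interpolation=cv2.INTER_CUBIC),cv2.COLOR_RGB2BGR))
E
python3 - <<'E'
from h import *
d=pickle.load(open("a.pkl","rb"))
save("b1.png",d["scene"]["image"],(120,130,380,250),3)
save("b2.png",d["side"]["image"],(110,150,420,340),2.5)
for n in ("scene","side"):
    im=d[n]["image"];hsv=cv2.cvtColor(im,cv2.COLOR_RGB2HSV)
    for nm,lo,hi in (("white",(0,0,120),(179,60,255)),("bat",(10,60,150),(30,140,255)),("black",(0,0,0),(179,255,45)),("orange",(5,220,150),(15,255,255))):
        m=cv2.inRange(hsv,lo,hi)
        k,l,st,c=cv2.connectedComponentsWithStats(m)
        print(n,nm,[(st[i].tolist(),c[i].round(1).tolist()) for i in range(1,k) if st[i,4]>40 ])
E
```

```text
scene white [([0, 0, 98, 32, 1770], [31.6, 12.6]), ([282, 0, 82, 14, 826], [326.0, 5.4]), ([282, 11, 16, 6, 56], [288.6, 13.4]), ([320, 24, 36, 6, 111], [337.2, 26.3]), ([119, 33, 109, 14, 682], [173.1, 39.5]), ([320, 40, 57, 14, 445], [351.1, 45.9]), ([0, 46, 45, 5, 89], [22.3, 48.1]), ([0, 49, 51, 20, 653], [24.2, 60.0]), ([249, 52, 50, 10, 218], [273.5, 56.7]), ([121, 61, 71, 12, 317], [157.2, 66.4]), ([194, 60, 17, 6, 57], [201.5, 62.9]), ([0, 68, 52, 10, 275], [25.0, 72.4]), ([0, 72, 66, 11, 177], [37.8, 77.5]), ([387, 96, 28, 19, 59], [399.2, 105.8]), ([397, 129, 21, 20, 270], [406.6, 138.7]), ([44, 136, 11, 12, 87], [48.2, 140.6]), ([28, 138, 13, 11, 113], [34.6, 143.5]), ([272, 139, 13, 5, 48], [278.2, 141.0]), ([415, 140, 21, 21, 282], [425.2, 150.4]), ([444, 140, 36, 28, 375], [460.1, 155.1]), ([228, 145, 70, 33, 1399], [265.8, 162.0]), ([238, 168, 53, 40, 1228], [263.5, 192.2]), ([167, 187, 17, 38, 406], [175.5, 206.8]), ([13, 188, 80, 80, 1803], [49.7, 230.7]), ([240, 202, 50, 15, 276], [264.5, 211.1]), ([243, 232, 25, 31, 456], [254.9, 243.1]), ([131, 240, 329, 112, 1238
[... 2376 characters left out ...]
 ([424, 335, 88, 49, 1217], [458.3, 357.9])]
side bat [([128, 186, 54, 29, 707], [157.2, 196.2]), ([325, 201, 19, 11, 80], [333.9, 205.7])]
side black [([0, 102, 40, 71, 797], [15.4, 148.8]), ([40, 144, 26, 15, 303], [52.5, 150.8]), ([237, 163, 33, 25, 445], [256.7, 172.4]), ([218, 181, 14, 24, 205], [224.2, 192.7]), ([72, 229, 21, 60, 257], [85.1, 263.2]), ([44, 232, 7, 21, 57], [47.7, 242.7]), ([57, 287, 14, 16, 83], [62.2, 294.6]), ([63, 296, 43, 77, 759], [79.5, 334.6]), ([3, 345, 26, 35, 342], [13.8, 364.5]), ([103, 346, 11, 38, 77], [109.6, 367.2]), ([35, 353, 11, 31, 83], [40.1, 371.5])]
side orange [([389, 282, 22, 20, 308], [399.6, 291.4]), ([364, 300, 21, 21, 337], [374.0, 310.1])]
```

View pics/b1.png

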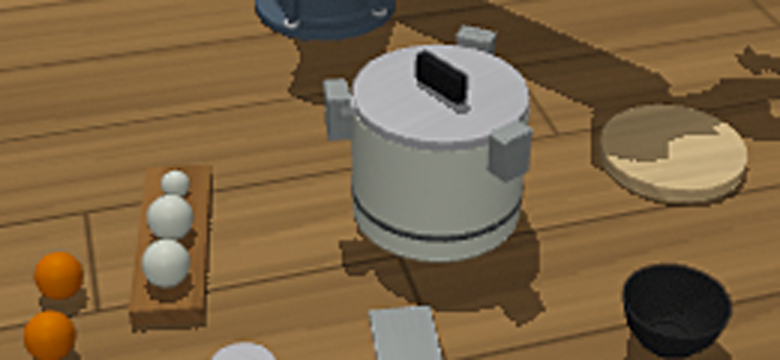

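View pics/b2.png

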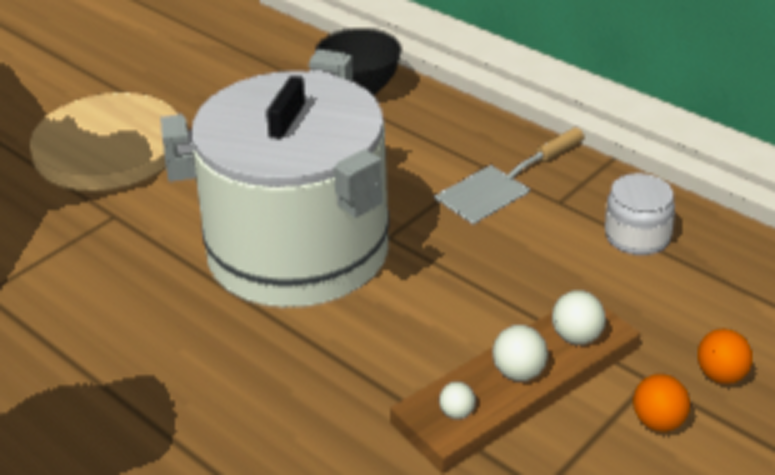

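Run:
```python
from h import *
np.set_printoptions(precision=4,suppress=True)
d=pickle.load(open("a.pkl","rb"));S,D=d["scene"],d["side"]
for nm,a,b,z in (("big_far",(175.3,218),(340.9,276.2),.0414),("big_mid",(176.7,202.3),(317.3,290.6),.0414),("small",(178.3,191.3),(292.3,309.6),.029),("bar",(266.5,155.5),(224.2,192.7),.18)):
    print(nm,tri([S,D],[a,b]),plane(S,a,z)[0],plane(D,b,z)[0])
f=lambda L,ox,oy,s:[(x/s+ox,y/s+oy) for x,y in L]
lidS=plane(S,f([(353,100),(365,70),(395,50),(440,45),(500,60),(527,92),(520,112),(480,136),(425,142),(375,128)],120,130,3),.162)
lidD=plane(D,f([(194,130),(215,92),(250,76),(330,79),(370,98),(383,125),(335,172),(270,184),(215,167)],110,150,2.5),.162)
batS=plane(S,f([(600,143),(610,122),(640,108),(680,106),(725,120),(747,152),(735,175),(690,189),(640,182),(610,165)],120,130,3),.02)
batD=plane(D,f([(31,145),(45,115),(80,97),(125,92),(165,98),(60,182),(35,165),(110,185)],110,150,2.5),.02)
for n,P in (("lidS",lidS),("lidD",lidD),("batS",batS),("batD",batD)): print(n,*fitc(P))
print("bar top S",plane(S,f([(418,53),(466,85)],120,130,3),.196))
print("bar top D",plane(D,f([(302,79),(272,118)],110,150,2.5),.196))
hS=plane(S,f([(479,32),(338,82),(511,135)],120,130,3),.171);print(hS)
hD=plane(D,f([(175,120),(331,60),(362,168)],110,150,2.5),.171);print(hD)
```

```text
big_far [ 0.5669 -0.3004  0.0385] [ 0.5691 -0.2988  0.0414] [ 0.5642 -0.3032  0.0414]
big_mid [ 0.4918 -0.2864  0.039 ] [ 0.4933 -0.2845  0.0414] [ 0.4897 -0.2894  0.0414]
small [ 0.4182 -0.2724  0.0266] [ 0.4198 -0.2707  0.029 ] [ 0.4164 -0.2753  0.029 ]
bar [0.5023 0.0157 0.1768] [0.5052 0.0157 0.18  ] [0.4985 0.0106 0.18  ]
lidS [0.5059 0.0154] 0.09460111687865592
lidD [0.4951 0.0089] 0.09713792515075381
batS [0.4921 0.327 ] 0.08938077070018469
batD [0.4852 0.3113] 0.09862726202317708
bar top S [[ 0.4784 -0.0006  0.196 ]
 [ 0.5515  0.0292  0.196 ]]
bar top D [[ 0.5285  0.016   0.196 ]
 [ 0.4599 -0.0119  0.196 ]]
[[ 0.4137  0.093   0.171 ]
 [ 0.474  -0.0886  0.171 ]
 [ 0.6151  0.0571  0.171 ]]
[[ 0.4203  0.089   0.171 ]
 [ 0.6031  0.0487  0.171 ]
 [ 0.48   -0.1097  0.171 ]]
```

```bash
cat >> h.py <<'E'
from scipy.spatial.transform import Rotation as Ro
def down(yaw): # yaw of tool y axis, deg
    a=np.radians(yaw);y=np.array([np.cos(a),np.sin(a),0]);x=np.array([0,0,-1.])
    return Ro.from_matrix(np.c_[x,y,np.cross(x,y)])
def state():
    s=manip.sense();R=Ro.from_quat(s["tool_rot"]);m=R.as_matrix()
    yaw=np.degrees(np.arctan2(m[1,1],m[0,1]))
    print("t",round(s["t"],2),"pos",np.round(s["tcp_pos"],4),"yaw %.2f tilt %.2f"%(yaw,np.degrees(np.arccos(-m[2,0]))),"q",np.round(s["q"],3),"F",np.round(s["force"],2),"T",np.round(s["ft_torque"],3),"gap",round(s["finger_gap"],3))
    return s,R,yaw
def plan(pos,yaw,p0=None,y0=None):
    s,R,_=state()
    if y0 is not None: R=down(y0)
    p=np.array(s["tcp_pos"]) if p0 is None else np.array(p0,float)
    sh=R.inv().apply(np.array(pos)-p)/.025
    rv=(R.inv()*down(yaw)).as_rotvec()/np.radians(5)
    print("row",np.round(sh,3),np.round(rv,2),"n pos %.1f rot %.1f"%(np.linalg.norm(sh)/2,np.linalg.norm(rv)*5/8.59))
E
python3 - <<'E'
from h import *
s,R,y=state();print(R.as_matrix().round(3))
plan([0.45,0.02,0.36],112)
plan([0.45,0.02,0.36],-68)
print(Ro.from_quat(s['tool_rot']).as_matrix())
p=pickle.load(open("a.pkl","rb"))["wrist"];K,Rc,t=cam(p)
print("cam in tool",R.inv().apply(-Rc.T@t-np.array(s['tcp_pos'])),"fwd in tool",R.inv().apply(Rc.T[:,2]),"right",R.inv().apply(Rc.T[:,0]))
E
```

```text
t 0.15 pos [0.1645 0.6023 0.2015] yaw 74.71 tilt 0.10 q [ 1.126  0.528  1.434 -0.     1.181 -0.178] F [0.95 0.46 0.67] T [ 0.002 -0.016 -0.063] gap 1.0
[[-0.001  0.264  0.965]
 [-0.002  0.965 -0.264]
 [-1.    -0.002 -0.   ]]
t 0.15 pos [0.1645 0.6023 0.2015] yaw 74.71 tilt 0.10 q [ 1.126  0.528  1.434 -0.     1.181 -0.178] F [0.95 0.46 0.67] T [ 0.002 -0.016 -0.063] gap 1.0
row [ -6.31  -19.469  17.156] [-7.46 -0.01  0.02] n pos 13.4 rot 4.3
t 0.15 pos [0.1645 0.6023 0.2015] yaw 74.71 tilt 0.10 q [ 1.126  0.528  1.434 -0.     1.181 -0.178] F [0.95 0.46 0.67] T [ 0.002 -0.016 -0.063] gap 1.0
row [ -6.31  -19.469  17.156] [2.854e+01 2.000e-02 1.000e-02] n pos 13.4 rot 16.6
[[-7.12155713e-04  2.63647177e-01  9.64618919e-01]
 [-1.53991729e-03  9.64617731e-01 -2.63647989e-01]
 [-9.99998561e-01 -1.67319178e-03 -2.80963181e-04]]
cam in tool [-0.17042194  0.00019627 -0.08203432] fwd in tool [9.46676373e-01 9.33535625e-04 3.22184689e-01] right [-8.03179202e-04  9.99999533e-01 -5.37531490e-04]
```

```bash
cat >> h.py <<'E'
def path(p0,y0,p1,y1,n):
    P=np.linspace(p0,p1,n+1);Y=np.linspace(y0,y1,n+1)
    for i in range(n):
        R=down(Y[i]);print("call",i,np.round(R.inv().apply(P[i+1]-P[i])/.025,2),"rot x",round(-(Y[i+1]-Y[i])/5,2),"->",P[i+1].round(3),Y[i+1].round(1))
E
python3 -c "
from h import *
path([.165,.603,.202],74.7,[.54,.03,.34],-68,4)"
```

```text
call 0 [-1.38 -4.54  5.13] rot x 7.14 -> [0.259 0.46  0.237] 39.0
call 1 [-1.38 -0.69  6.81] rot x 7.14 -> [0.353 0.316 0.271] 3.4
call 2 [-1.38  3.41  5.94] rot x 7.14 -> [0.446 0.173 0.306] -32.3
call 3 [-1.38  6.23  2.84] rot x 7.14 -> [0.54 0.03 0.34] -68.0
```

>>> carry_out(
  commands=[
    [[-0.28,-0.9,1.03,1.4,0,0,85],[-0.55,-1.8,2.05,2.85,0,0,85],[-0.83,-2.7,3.1,4.3,0,0,85],[-1.1,-3.6,4.1,5.7,0,0,85],[-1.38,-4.54,5.13,7.14,0,0,85]],
  ],
  force=60,
)

```text
t: 0.65
tcp_pos: [0.2589, 0.4583, 0.2368]
tool_rot: [0.306, 0.638, -0.306, 0.638]
force: [0.9, 0.3, -0.7]
finger_gap: 0.996
```

>>> carry_out(
  commands=[
    [[-0.28,-0.14,1.36,1.4,0,0,85],[-0.55,-0.28,2.72,2.85,0,0,85],[-0.83,-0.41,4.1,4.3,0,0,85],[-1.1,-0.55,5.45,5.7,0,0,85],[-1.38,-0.69,6.81,7.14,0,0,85]],
  ],
)

```text
t: 1.15
tcp_pos: [0.3526, 0.3151, 0.2714]
tool_rot: [0.486, 0.513, -0.487, 0.513]
force: [0.3, 1.0, 0.4]
finger_gap: 0.996
```

>>> carry_out(
  commands=[
    [[-0.28,0.68,1.2,1.4,0,0,85],[-0.55,1.36,2.4,2.85,0,0,85],[-0.83,2.05,3.55,4.3,0,0,85],[-1.1,2.73,4.75,5.7,0,0,85],[-1.38,3.41,5.94,7.14,0,0,85]],
  ],
)

```text
t: 1.65
tcp_pos: [0.4463, 0.1718, 0.3059]
tool_rot: [-0.62, -0.339, 0.621, -0.339]
force: [0.9, 0.8, -0.1]
finger_gap: 0.995
```

>>> carry_out(
  commands=[
    [[-0.28,1.25,0.57,1.4,0,0,85],[-0.55,2.5,1.14,2.85,0,0,85],[-0.83,3.75,1.7,4.3,0,0,85],[-1.1,5.0,2.27,5.7,0,0,85],[-1.38,6.23,2.84,7.14,0,0,85]],
  ],
)

```text
t: 2.15
tcp_pos: [0.5398, 0.0285, 0.3403]
tool_rot: [-0.694, -0.133, 0.695, -0.132]
force: [-0.0, 0.9, -0.2]
finger_gap: 1.001
```

Run:
```python
from h import *
state();p=manip.snapshot("wrist");pickle.dump(p,open("w1.pkl","wb"));save("w1.png",p["image"],None,1.5)
state()
```

```text
t 2.15 pos [0.5398 0.0285 0.3403] yaw -68.39 tilt 0.04 q [-0.154  0.276  1.452  0.     1.414  1.039] F [-0.03  0.91 -0.17] T [ 0.014 -0.024  0.006] gap 1.001
t 2.2 pos [0.5441 0.0236 0.3414] yaw -68.80 tilt 0.41 q [-0.16   0.279  1.445 -0.004  1.412  1.042] F [ 2.74 -2.03  1.01] T [-0.091 -0.153  0.071] gap 0.993
```

View pics/w1.png

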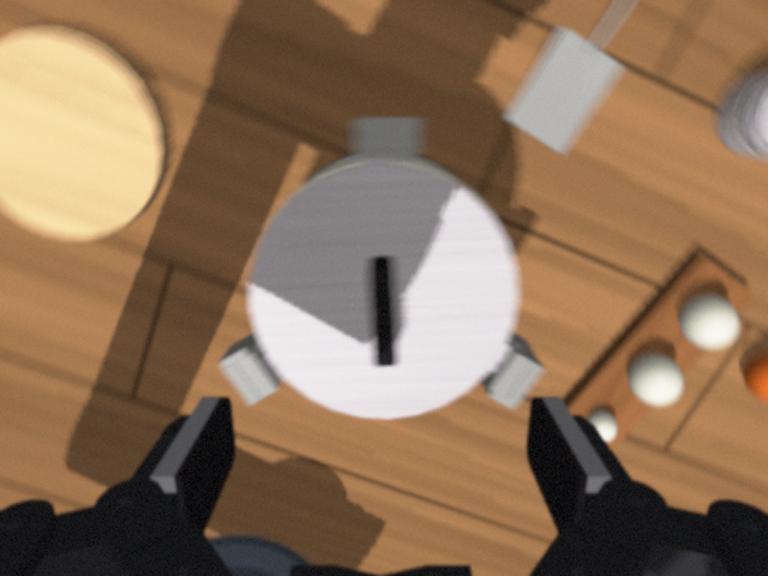

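>>> carry_out(
  commands=[
    [[0,0,0,0,0,0,85],[0,0,0,0,0,0,85],[0,0,0,0,0,0,85],[0,0,0,0,0,0,85],[0,0,0,0,0,0,85]],
  ],
)

```text
t: 2.7
tcp_pos: [0.539, 0.0306, 0.3403]
tool_rot: [-0.694, -0.135, 0.694, -0.135]
force: [-0.6, 0.5, -0.6]
finger_gap: 0.995
```

Run:
```python
from h import *
state();p=manip.snapshot("wrist");pickle.dump(p,open("w2.pkl","wb"));save("w2.png",p["image"],None,1.5)
state()
im=p["image"];g=cv2.cvtColor(im,cv2.COLOR_RGB2GRAY);hsv=cv2.cvtColor(im,cv2.COLOR_RGB2HSV)
# bar
m=cv2.inRange(g,0,50);k,l,st,c=cv2.connectedComponentsWithStats(m)
for i in range(1,k):
    if st[i,4]>100: print("blk",st[i],c[i])
# low saturation
m=cv2.inRange(hsv,(0,0,100),(179,50,255));k,l,st,c=cv2.connectedComponentsWithStats(m)
for i in range(1,k):
    if st[i,4]>100: print("wht",st[i],c[i])
m=cv2.inRange(hsv,(10,60,190),(30,145,255));k,l,st,c=cv2.connectedComponentsWithStats(m)
for i in range(1,k):
    if st[i,4]>1000: print("bat",st[i],c[i])
```

```text
t 2.7 pos [0.539  0.0306 0.3403] yaw -68.00 tilt 0.01 q [-0.15   0.275  1.454  0.     1.413  1.036] F [-0.58  0.54 -0.56] T [ 0.014 -0.031 -0.008] gap 0.995
t 2.75 pos [0.5391 0.0305 0.3404] yaw -68.01 tilt 0.01 q [-0.151  0.275  1.454  0.     1.413  1.036] F [ 0.65 -0.24  0.78] T [ 0.023 -0.001  0.021] gap 0.99
blk [376 168  89 101 604] [421.9089404  214.93708609]
blk [245 172  17  71 986] [253.5020284 206.4178499]
blk [    0   266   249   118 10257] [ 93.88495661 347.28897338]
blk [ 352  266  160  118 9251] [420.88022916 344.93935791]
blk [259 378  55   6 259] [290.76447876 380.81467181]
wht [ 336    0   81  102 3526] [374.46001134  57.24276801]
wht [ 476   48   36   55 1516] [496.39116095  76.99538259]
wht [  146    79   198   201 25451] [251.22010923 189.53070606]
wht [ 453  196   39   34 1006] [472.13021869 213.03777336]
wht [325 234  36  38 769] [341.77893368 252.46944083]
wht [419 236  36  33 899] [436.71412681 251.7919911 ]
wht [392 274  19  20 256] [402.00390625 282.35546875]
bat [    0    24   106   138 12028] [47.29431327 93.85134686]
```

View pics/w2.png

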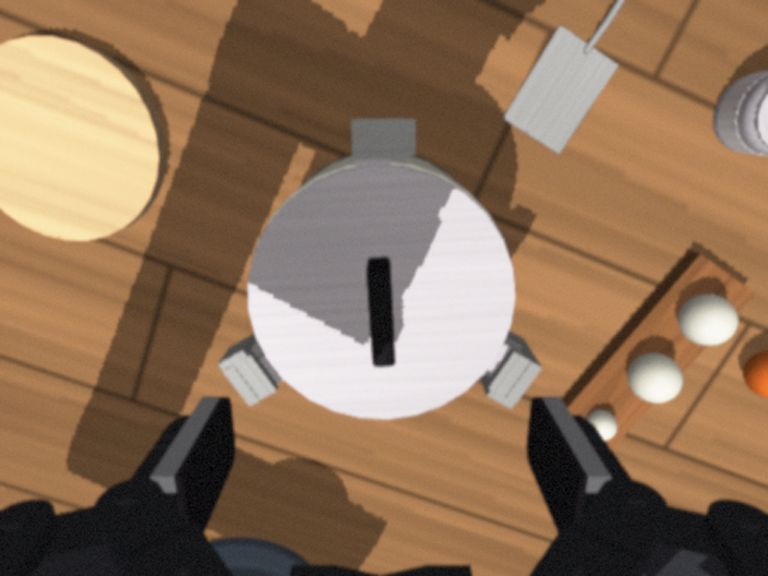

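Run:
```python
from h import *
np.set_printoptions(precision=4,suppress=True)
p=pickle.load(open("w2.pkl","rb"));im=p["image"];g=cv2.cvtColor(im,cv2.COLOR_RGB2GRAY);hsv=cv2.cvtColor(im,cv2.COLOR_RGB2HSV)
# bar axis from black pixels
m=cv2.inRange(g,0,55);k,l,st,c=cv2.connectedComponentsWithStats(m)
i=l[206,253];ys,xs=np.where(l==i)
P=plane(p,np.c_[xs,ys],.196);c0=P[:,:2].mean(0);u=np.linalg.svd(P[:,:2]-c0,full_matrices=False)[2][0];s=(P[:,:2]-c0)@u
w=(P[:,:2]-c0)@np.array([-u[1],u[0]])
print("bar z196 c",c0,"ang",np.degrees(np.arctan2(u[1],u[0])),"len",np.ptp(s),"wid",np.ptp(w),"mid",c0+u*(s.max()+s.min())/2, "z180 c",plane(p,np.c_[xs,ys],.18)[:,:2].mean(0))
# bat
m=cv2.inRange(hsv,(10,60,190),(30,145,255));k,l,st,c=cv2.connectedComponentsWithStats(m)
i=l[94,47];cs=max(cv2.findContours((l==i).astype(np.uint8),0,1)[0],key=len)[:,0]
cs=cs[cs[:,0]>2];B=plane(p,cs,.02);print("bat",*fitc(B))
# lid disc: white+grey vs wood, right & left & bottom contour
m=cv2.inRange(hsv,(0,0,90),(179,60,255));k,l,st,c=cv2.connectedComponentsWithStats(m)
i=l[220,300];cs=max(cv2.findContours((l==i).astype(np.uint8),0,1)[0],key=len)[:,0]
L=plane(p,cs,.162)[:,:2]
ctr=np.array([.503,.013])
for _ in range(6):
    r=np.linalg.norm(L-ctr,axis=1);k=abs(r-.096)<.004
    ctr,rad=fitc(L[k])
print("lid",ctr,rad,k.sum())
for nm,uv,z in (("far",(472.1,213),.0414),("mid",(436.7,251.8),.0414),("small",(402,282.4),.0293)): print(nm,plane(p,uv,z)[0])
for nm,uv in (("hook top outer mid",(255,79)),("hookL outer",(156.7,256)),("hookR outer",(350.5,257.5))):
    h=plane(p,uv,.171)[0,:2];v=h-ctr;print(nm,h,np.degrees(np.arctan2(v[1],v[0])),np.linalg.norm(v))
```

```text
bar z196 c [0.5085 0.0181] ang -154.89114319245445 len 0.07319223055845342 wid 0.01426831854322183 mid [0.5069 0.0174] z180 c [0.503  0.0159]
bat [0.4866 0.3259] 0.08942383582180691
lid [0.5033 0.0155] 0.09587667608518285 388
far [ 0.5654 -0.3022  0.0414]
mid [ 0.4916 -0.2881  0.0414]
small [ 0.4201 -0.2747  0.0293]
hook top outer mid [0.6177 0.0608] 21.58796279069424 0.1230930596953023
hookL outer [0.4058 0.0918] 141.9559235839334 0.12373012475836835
hookR outer [ 0.4845 -0.1071] -98.71784340838282 0.12410444473015805
```

Run:
```python
from h import *
plan([.5033,.0155,.21],-65)
plan([.5033,.0155,.168],-65,[.5033,.0155,.21],-65)
```

```text
t 2.75 pos [0.5391 0.0305 0.3404] yaw -68.01 tilt 0.01 q [-0.151  0.275  1.454  0.     1.413  1.036] F [ 0.65 -0.24  0.78] T [ 0.023 -0.001  0.021] gap 0.99
row [5.214 0.019 1.552] [-0.6  0.   0. ] n pos 2.7 rot 0.4
t 2.75 pos [0.5391 0.0305 0.3404] yaw -68.01 tilt 0.01 q [-0.151  0.275  1.454  0.     1.413  1.036] F [ 0.65 -0.24  0.78] T [ 0.023 -0.001  0.021] gap 0.99
row [ 1.68  0.   -0.  ] [0. 0. 0.] n pos 0.8 rot 0.0
```

>>> carry_out(
  commands=[
    [[1.6,0,0.5,-0.2,0,0,85],[3.2,0,1.0,-0.4,0,0,85],[4.6,0.02,1.4,-0.6,0,0,85],[5.21,0.02,1.55,-0.6,0,0,85],[5.21,0.02,1.55,-0.6,0,0,85]],
  ],
)

```text
t: 3.25
tcp_pos: [0.5011, 0.0154, 0.2078]
tool_rot: [-0.688, -0.153, 0.693, -0.152]
force: [0.5, -0.1, 0.5]
finger_gap: 0.993
```

>>> carry_out(
  commands=[
    [[0.6,0,0,0,0,0,85],[1.2,0,0,0,0,0,85],[1.68,0,0,0,0,0,85],[1.68,0,0,0,0,0,60],[1.68,0,0,0,0,0,40]],
  ],
)

```text
t: 3.75
tcp_pos: [0.5049, 0.0148, 0.1691]
tool_rot: [0.691, 0.152, -0.69, 0.153]
force: [-0.4, 0.5, 0.4]
finger_gap: 0.687
```

Run:
```python
from h import *
state();p=manip.snapshot("wrist");save("w3.png",p["image"],None,1.2)
p=manip.snapshot("side");save("s3.png",p["image"],(140,100,300,280),3)
state()
```

```text
t 3.75 pos [0.5049 0.0148 0.1691] yaw -65.06 tilt 0.13 q [-0.192  0.413  1.767  0.     0.959  0.943] F [-0.43  0.45  0.42] T [ 0.027  0.001 -0.013] gap 0.687
t 3.85 pos [0.5049 0.0147 0.1693] yaw -65.07 tilt 0.16 q [-0.192  0.413  1.767  0.     0.959  0.943] F [-0.01 -0.07  0.22] T [ 0.036 -0.032 -0.004] gap 0.51
```

View pics/w3.png

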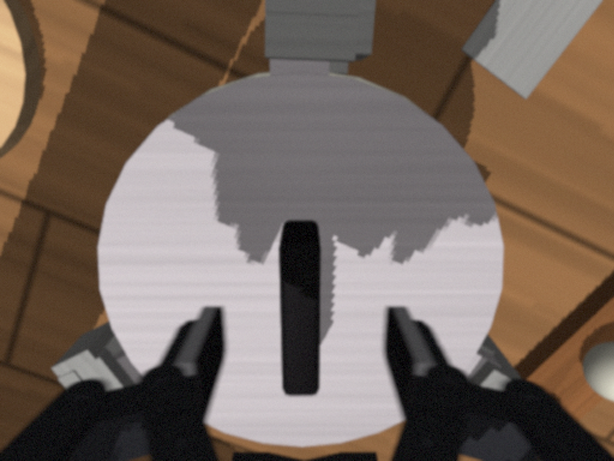

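View pics/s3.png

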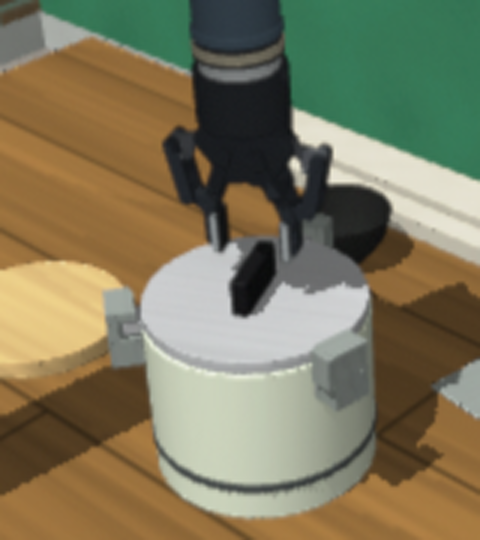

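>>> carry_out(
  commands=[
    [[0,0,0,0,0,0,10],[0,0,0,0,0,0,5],[0,0,0,0,0,0,5],[0,0,0,0,0,0,5],[0,0,0,0,0,0,5]],
  ],
  force=80,
)

```text
t: 4.35
tcp_pos: [0.5037, 0.0148, 0.1681]
tool_rot: [0.69, 0.153, -0.69, 0.153]
force: [0.3, -0.3, -0.4]
finger_gap: 0.061
```

Run:
```python
from h import *
state();p=manip.snapshot("wrist");save("w4.png",p["image"],None,1.2)
```

```text
t 4.35 pos [0.5037 0.0148 0.1681] yaw -65.09 tilt 0.00 q [-0.193  0.414  1.769 -0.     0.958  0.943] F [ 0.28 -0.25 -0.39] T [-0.012  0.001 -0.002] gap 0.061
```

View pics/w4.png

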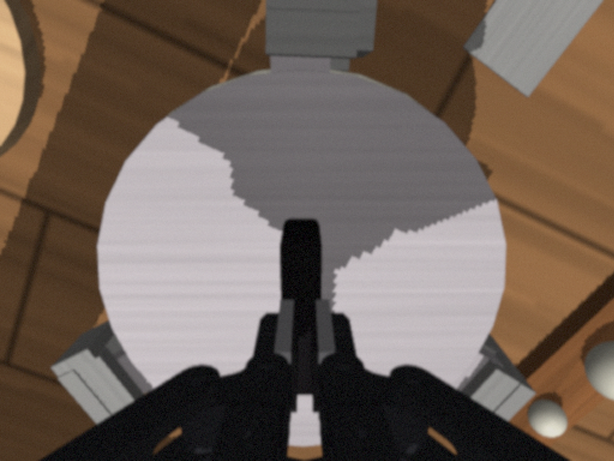

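Run:
```python
from h import *
p=manip.snapshot("side");save("s4.png",p["image"],(180,130,280,210),7)
print((proj(p,[[.5037,.0148,.1681],[.5037,.0148,.196],[.5037,.0148,.162]])-[180,130])*7)
p=manip.snapshot("scene");save("c4.png",p["image"],(220,110,320,190),7)
print((proj(p,[[.5037,.0148,.1681],[.5037,.0148,.196],[.5037,.0148,.162]])-[220,110])*7)
state()
```

```text
[[313.84712817 456.43727196]
 [308.50309182 390.92802905]
 [314.99826372 470.54833215]]
[[321.77464514 338.81510399]
 [323.69978568 287.36982526]
 [321.36071988 349.87637478]]
t 4.5 pos [0.5037 0.0148 0.168 ] yaw -65.09 tilt 0.01 q [-0.193  0.415  1.769 -0.     0.958  0.943] F [ 0.51 -0.31 -0.4 ] T [ 0.014 -0.01  -0.   ] gap 0.057
```

View pics/s4.png

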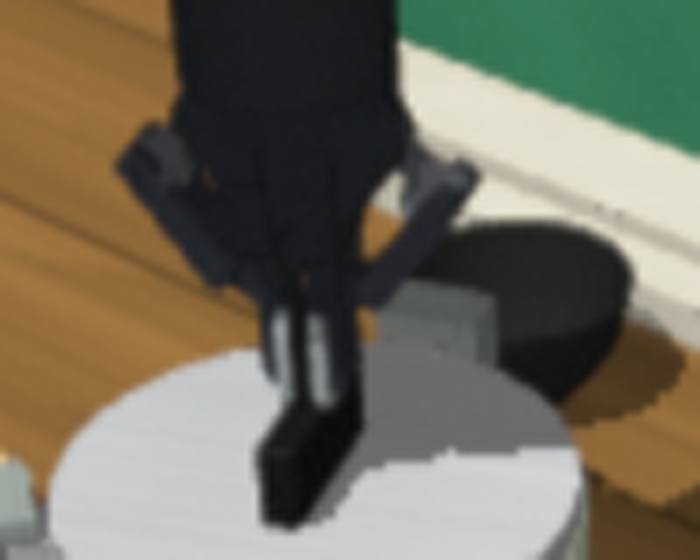

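View pics/c4.png

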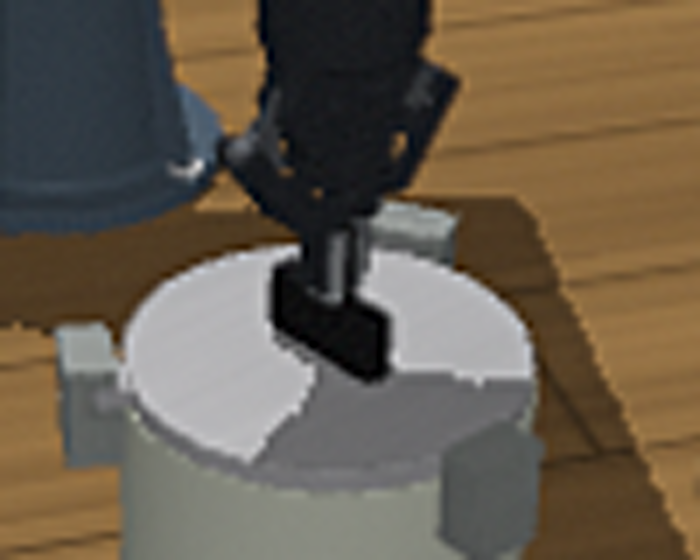

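Run:
```python
from h import *
S=manip.snapshot("scene");D=manip.snapshot("side");W=manip.snapshot("wrist")
a=(220+331/7,110+300/7);b=(180+308/7,130+403/7);c=(305.5/1.2,300/1.2)
print(tri([S,D],[a,b]),tri([S,D,W],[a,b,c]),tri([D,W],[b,c]))
print("bar top far/near from scene,side corners", tri([S,D],[(220+285/7,110+262/7),(180+345/7,130+372/7)]))
```

```text
[0.5052821  0.01765687 0.18924547] [0.50661795 0.01755988 0.18885436] [0.50728832 0.01793033 0.18772414]
bar top far/near from scene,side corners [ 0.50374801 -0.00452723  0.21198654]
```

>>> carry_out(
  commands=[
    [[0,0,0,0,0,0,40],[0,0,0,0,0,0,40],[0,0,0,0,0,0,40],[0,0,0,0,0,0,40],[0,0,0,0,0,0,40]],
  ],
)

```text
t: 5.15
tcp_pos: [0.5037, 0.0148, 0.168]
tool_rot: [-0.69, -0.153, 0.69, -0.153]
force: [0.6, 0.9, 1.0]
finger_gap: 0.466
```

Run:
```python
from h import *
state()
p=manip.snapshot("side");save("s5.png",p["image"],(180,130,280,210),7)
p=manip.snapshot("wrist");save("w5.png",p["image"],None,1.2)
```

```text
t 5.15 pos [0.5037 0.0148 0.168 ] yaw -65.09 tilt 0.00 q [-0.193  0.414  1.769  0.     0.958  0.943] F [0.59 0.88 0.97] T [-0.021 -0.033  0.01 ] gap 0.466
```

View pics/s5.png

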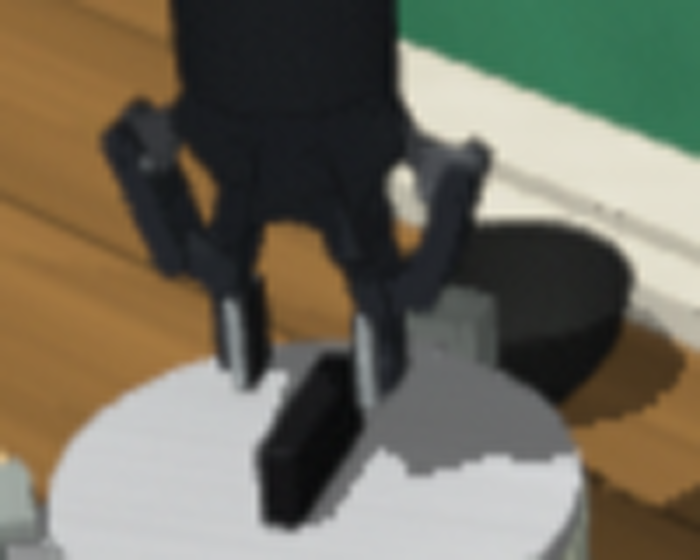

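View pics/w5.png

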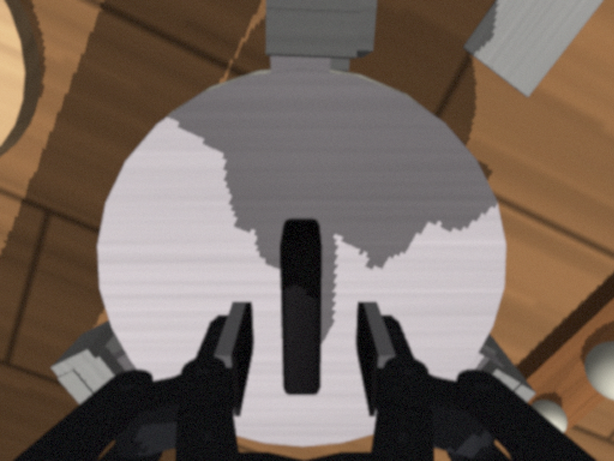

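>>> carry_out(
  commands=[
    [[0.2,0,0,0,0,0,40],[0.4,0,0,0,0,0,40],[0.6,0,0,0,0,0,40],[0.6,0,0,0,0,0,40],[0.6,0,0,0,0,0,40]],
  ],
)

```text
t: 5.75
tcp_pos: [0.5035, 0.0148, 0.1527]
tool_rot: [-0.69, -0.153, 0.691, -0.152]
force: [-0.5, 1.2, 0.7]
finger_gap: 0.467
```

Run:
```python
from h import *
state()
D=p=manip.snapshot("side");save("s6.png",p["image"],(180,130,280,210),7)
p=manip.snapshot("scene");save("c6.png",p["image"],(220,110,320,190),7)
```

```text
t 5.75 pos [0.5035 0.0148 0.1527] yaw -65.09 tilt 0.04 q [-0.193  0.438  1.784 -0.     0.92   0.943] F [-0.49  1.2   0.7 ] T [-0.02   0.014  0.005] gap 0.467
```

View pics/s6.png

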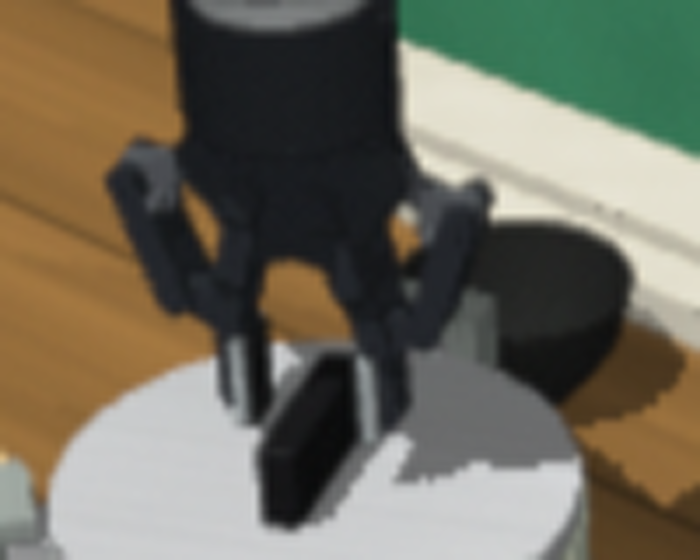

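View pics/c6.png

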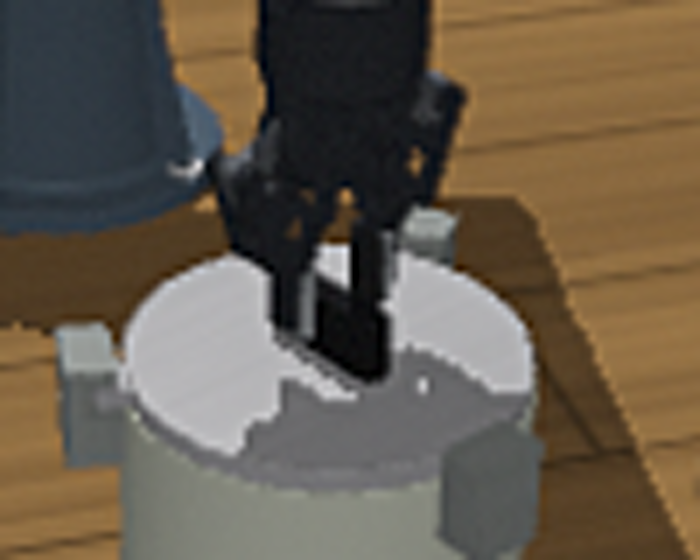

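>>> carry_out(
  commands=[
    [[0.1,0,0,0,0,0,40],[0.16,0,0,0,0,0,10],[0.16,0,0,0,0,0,5],[0.16,0,0,0,0,0,5],[0.16,0,0,0,0,0,5]],
  ],
  force=80,
)

```text
t: 6.35
tcp_pos: [0.5033, 0.0151, 0.1491]
tool_rot: [-0.69, -0.153, 0.691, -0.152]
force: [-0.9, 1.4, 2.8]
finger_gap: 0.169
```

Run:
```python
from h import *
state()
p=manip.snapshot("side");save("s7.png",p["image"],(180,130,280,210),7)
```

```text
t 6.35 pos [0.5033 0.0151 0.1491] yaw -65.09 tilt 0.05 q [-0.192  0.443  1.788  0.     0.911  0.943] F [-0.92  1.39  2.77] T [0.297 0.26  0.015] gap 0.169
```

View pics/s7.png

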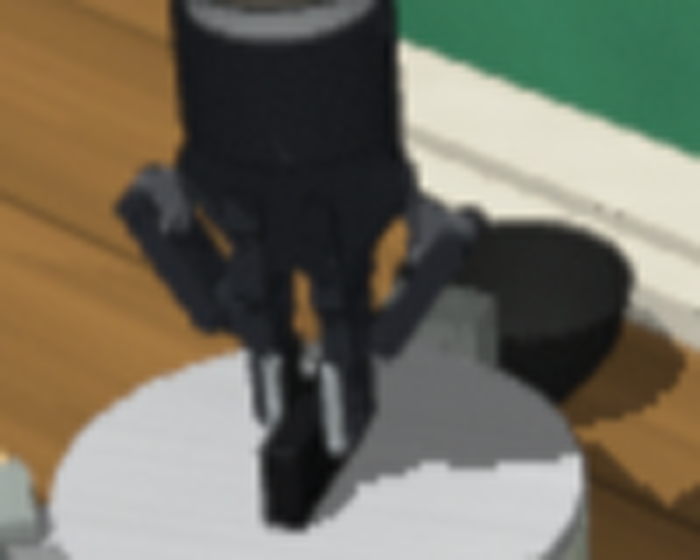

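>>> carry_out(
  commands=[
    [[0,0,0,-0.9,0,0,5],[0,0,0,-1.8,0,0,5],[0,0,0,-2.8,0,0,5],[0,0,0,-3.7,0,0,5],[0,0,0,-4.65,0,0,5]],
  ],
)

```text
t: 6.9
tcp_pos: [0.5039, 0.0146, 0.1491]
tool_rot: [0.645, 0.289, -0.645, 0.289]
force: [-0.6, -0.6, 1.3]
finger_gap: 0.162
```

>>> carry_out(
  commands=[
    [[0,0,0,-0.9,0,0,5],[0,0,0,-1.8,0,0,5],[0,0,0,-2.8,0,0,5],[0,0,0,-3.7,0,0,5],[0,0,0,-4.65,0,0,5]],
  ],
)

```text
t: 7.4
tcp_pos: [0.5035, 0.0148, 0.1491]
tool_rot: [-0.574, -0.413, 0.574, -0.413]
force: [-1.7, -0.1, 2.7]
finger_gap: 0.167
```

Run:
```python
from h import *
state()
p=manip.snapshot("wrist");save("w8.png",p["image"],None,1.2)
```

```text
t 7.4 pos [0.5035 0.0148 0.1491] yaw -18.52 tilt 0.03 q [-0.193  0.443  1.788  0.     0.91   0.13 ] F [-1.67 -0.06  2.69] T [-0.017  0.288 -0.539] gap 0.167
```

View pics/w8.png

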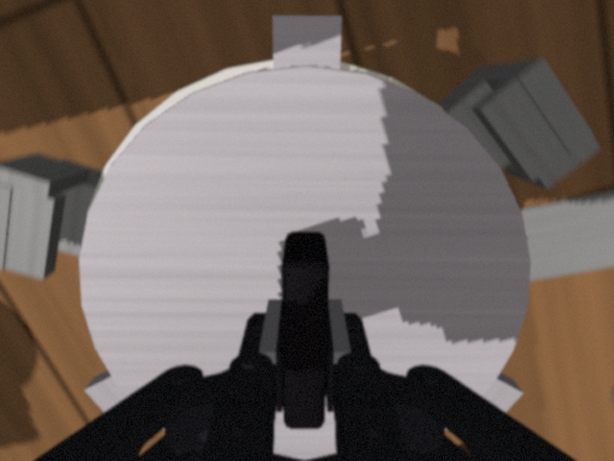

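>>> carry_out(
  commands=[
    [[-0.2,0,0,0,0,0,5],[-0.6,0,0,0,0,0,5],[-1.4,0,0,0,0,0,5],[-2.4,0,0,0,0,0,5],[-3.4,0,0,0,0,0,5]],
  ],
)

```text
t: 7.95
tcp_pos: [0.5031, 0.0149, 0.2346]
tool_rot: [-0.574, -0.413, 0.575, -0.412]
force: [1.5, 0.1, -6.6]
finger_gap: 0.161
```

Run:
```python
from h import *
state()
p=manip.snapshot("side");save("s9.png",p["image"],(100,80,340,290),3)
```

```text
t 7.95 pos [0.5031 0.0149 0.2346] yaw -18.63 tilt 0.09 q [-0.193  0.323  1.692 -0.     1.128  0.133] F [ 1.51  0.12 -6.64] T [-0.024 -0.013  0.05 ] gap 0.161
```

View pics/s9.png

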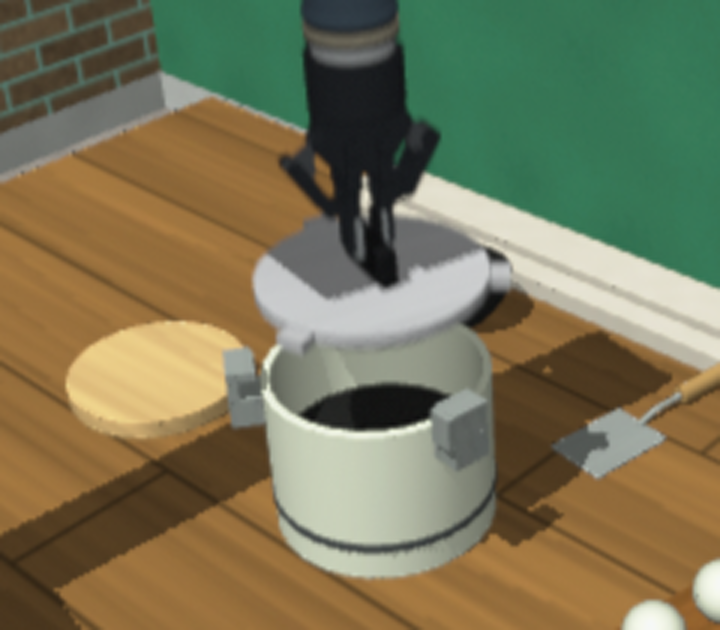

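Run:
```python
from h import *
d=pickle.load(open("a.pkl","rb"))
print("bowl rim",plane(d["scene"],(345,228),.06),plane(d["side"],(256,168),.06))
plan([.487,.3255,.24],-18.5)
plan([.487,.3255,.04],-18.5,[.487,.3255,.24],-18.5)
```

```text
bowl rim [[0.77118586 0.18203792 0.06      ]] [[0.78661036 0.17282115 0.06      ]]
t 8.0 pos [0.506  0.0144 0.239 ] yaw -18.61 tilt 0.43 q [-0.192  0.318  1.686 -0.     1.13   0.133] F [ 2.25  1.37 -2.89] T [ 0.062 -0.123 -0.027] gap 0.165
row [ -0.067  -4.693 -11.55 ] [-0.02 -0.01 -0.08] n pos 6.2 rot 0.1
t 8.0 pos [0.506  0.0144 0.239 ] yaw -18.61 tilt 0.43 q [-0.192  0.318  1.686 -0.     1.13   0.133] F [ 2.25  1.37 -2.89] T [ 0.062 -0.123 -0.027] gap 0.165
row [ 8.  0. -0.] [0. 0. 0.] n pos 4.0 rot 0.0
```

>>> carry_out(
  commands=[
    [[0,-0.3,-0.8,0,0,0,5],[0,-0.75,-1.9,0,0,0,5],[0,-1.25,-3.1,0,0,0,5],[0,-1.75,-4.4,0,0,0,5],[0,-2.28,-5.78,0,0,0,5]],
  ],
)

```text
t: 8.5
tcp_pos: [0.4951, 0.1708, 0.2333]
tool_rot: [-0.574, -0.412, 0.575, -0.412]
force: [0.7, -0.3, -7.2]
finger_gap: 0.166
```

>>> carry_out(
  commands=[
    [[0,-0.6,-1.4,0,0,0,5],[0,-1.1,-2.8,0,0,0,5],[0,-1.6,-4.1,0,0,0,5],[0,-2.05,-5.2,0,0,0,5],[0,-2.28,-5.78,0,0,0,5]],
  ],
)

```text
t: 9.0
tcp_pos: [0.4868, 0.3274, 0.233]
tool_rot: [-0.574, -0.413, 0.574, -0.413]
force: [0.4, -0.7, -6.5]
finger_gap: 0.167
```

>>> carry_out(
  commands=[
    [[0.5,0,0,0,0,0,5],[1.5,0,0,0,0,0,5],[2.8,0,0,0,0,0,5],[4.2,0,0,0,0,0,5],[5.4,0,0,0,0,0,5]],
  ],
)

```text
t: 9.5
tcp_pos: [0.4869, 0.323, 0.0966]
tool_rot: [-0.573, -0.412, 0.576, -0.413]
force: [0.7, 0.5, -6.9]
finger_gap: 0.164
```

Run:
```python
from h import *
state()
manip.snapshot("side");manip.snapshot("side")
p=manip.snapshot("side");save("s10.png",p["image"],(60,80,300,290),3)
p=manip.snapshot("scene");save("c10.png",p["image"],(260,60,420,240),4)
state()
plan([.487,.3255,.04],-18.5)
```

```text
t 9.5 pos [0.4869 0.323  0.0966] yaw -18.65 tilt 0.18 q [ 3.950e-01  6.140e-01  1.627e+00 -1.000e-03  9.040e-01  7.220e-01] F [ 0.71  0.46 -6.89] T [0.002 0.004 0.03 ] gap 0.164
t 9.7 pos [0.4876 0.3239 0.0984] yaw -18.65 tilt 0.13 q [ 3.960e-01  6.120e-01  1.624e+00 -1.000e-03  9.080e-01  7.220e-01] F [ 0.31  0.7  -5.81] T [ 0.036 -0.065  0.025] gap 0.165
t 9.7 pos [0.4876 0.3239 0.0984] yaw -18.65 tilt 0.13 q [ 3.960e-01  6.120e-01  1.624e+00 -1.000e-03  9.080e-01  7.220e-01] F [ 0.31  0.7  -5.81] T [ 0.036 -0.065  0.025] gap 0.165
row [ 2.338 -0.042 -0.059] [-0.03  0.02  0.01] n pos 1.2 rot 0.0
```

View pics/s10.png

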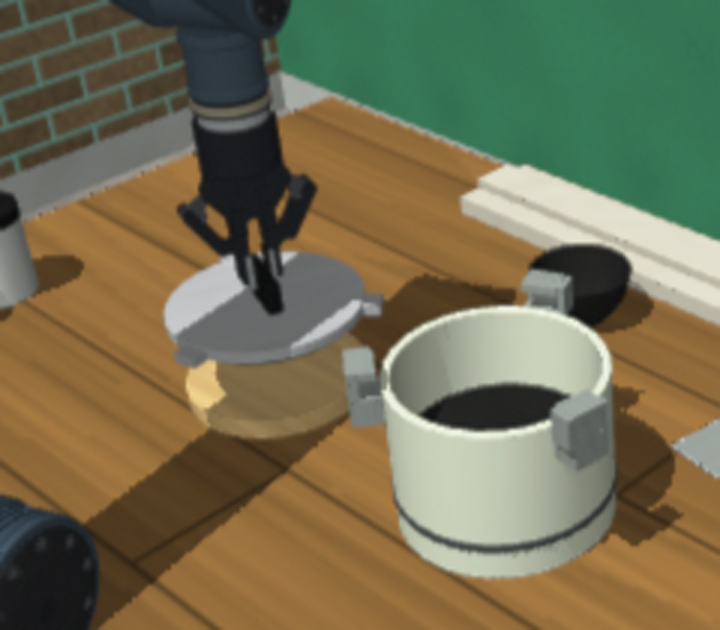

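View pics/c10.png

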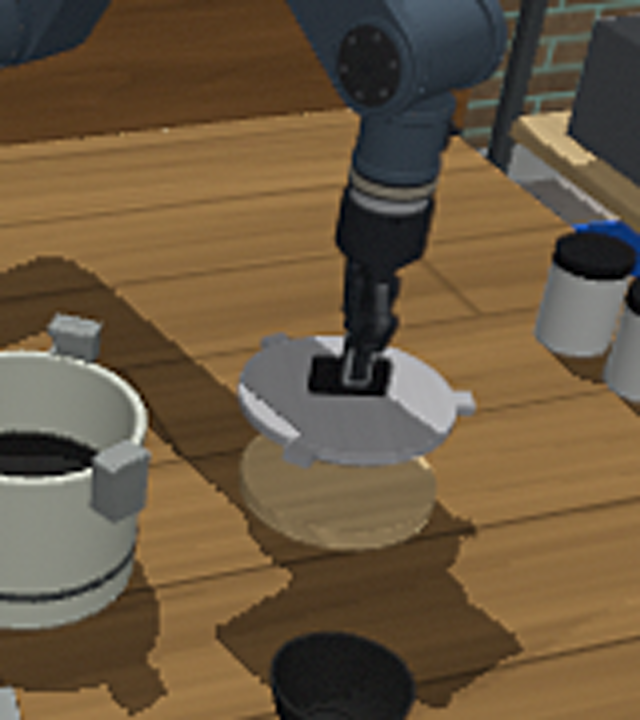

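>>> carry_out(
  commands=[
    [[0.7,-0.02,-0.06,0,0,0,5],[1.4,-0.04,-0.06,0,0,0,5],[2.0,-0.04,-0.06,0,0,0,5],[2.3,-0.04,-0.06,0,0,0,5],[2.45,-0.04,-0.06,0,0,0,5]],
  ],
)

```text
t: 10.2
tcp_pos: [0.4885, 0.327, 0.0388]
tool_rot: [0.575, 0.412, -0.573, 0.413]
force: [-0.2, 1.5, -5.8]
finger_gap: 0.164
```

>>> carry_out(
  commands=[
    [[0.05,0,0,0,0,0,5],[0.1,0,0,0,0,0,5],[0.15,0,0,0,0,0,5],[0.2,0,0,0,0,0,5],[0.2,0,0,0,0,0,5]],
  ],
)

```text
t: 10.7
tcp_pos: [0.4873, 0.3268, 0.0329]
tool_rot: [-0.574, -0.413, 0.574, -0.413]
force: [-0.4, -0.1, -7.2]
finger_gap: 0.162
```

>>> carry_out(
  commands=[
    [[0.05,0,0,0,0,0,5],[0.1,0,0,0,0,0,5],[0.15,0,0,0,0,0,5],[0.18,0,0,0,0,0,5],[0.18,0,0,0,0,0,5]],
  ],
)

```text
t: 11.2
tcp_pos: [0.4872, 0.3267, 0.0281]
tool_rot: [-0.574, -0.413, 0.574, -0.413]
force: [-0.4, 0.4, -5.8]
finger_gap: 0.162
```

>>> carry_out(
  commands=[
    [[0.03,0,0,0,0,0,5],[0.05,0,0,0,0,0,5],[0.07,0,0,0,0,0,5],[0.08,0,0,0,0,0,5],[0.08,0,0,0,0,0,5]],
  ],
)

```text
t: 11.7
tcp_pos: [0.4874, 0.3269, 0.0272]
tool_rot: [0.574, 0.413, -0.574, 0.413]
force: [-2.2, -1.1, 4.0]
finger_gap: 0.161
```

>>> carry_out(
  commands=[
    [[-0.02,0,0,0,0,0,20],[-0.02,0,0,0,0,0,30],[-0.02,0,0,0,0,0,40],[-0.02,0,0,0,0,0,40],[-0.02,0,0,0,0,0,40]],
  ],
)

```text
t: 12.2
tcp_pos: [0.4875, 0.3269, 0.0268]
tool_rot: [0.574, 0.413, -0.574, 0.413]
force: [0.7, 0.3, -0.2]
finger_gap: 0.468
```

>>> carry_out(
  commands=[
    [[-0.5,0,0,0,0,0,40],[-1.3,0,0,0,0,0,50],[-2.5,0,0,0,0,0,70],[-4.0,0,0,0,0,0,85],[-5.6,0,0,0,0,0,85]],
  ],
)

```text
t: 12.7
tcp_pos: [0.4868, 0.3266, 0.1685]
tool_rot: [-0.574, -0.413, 0.574, -0.413]
force: [1.3, 0.3, 0.2]
finger_gap: 0.999
```

Run:
```python
from h import *
manip.snapshot("side");manip.snapshot("side")
state()
p=manip.snapshot("side");save("s11.png",p["image"],(60,80,300,290),3)
p=manip.snapshot("scene");save("c11.png",p["image"],(180,60,420,240),3)
```

```text
t 12.8 pos [0.4914 0.3287 0.1737] yaw -18.57 tilt 0.78 q [0.401 0.51  1.561 0.    1.057 0.725] F [1.04 0.28 0.08] T [ 0.047 -0.005  0.021] gap 0.996
```

View pics/s11.png

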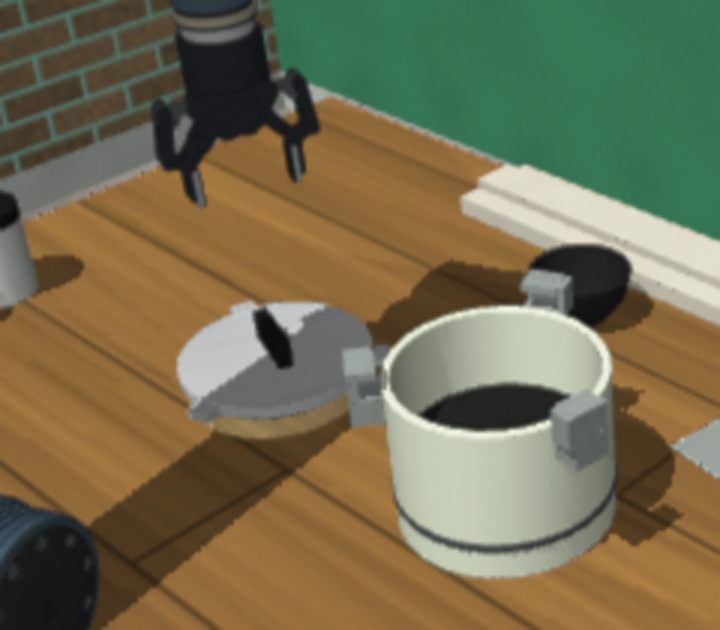

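View pics/c11.png

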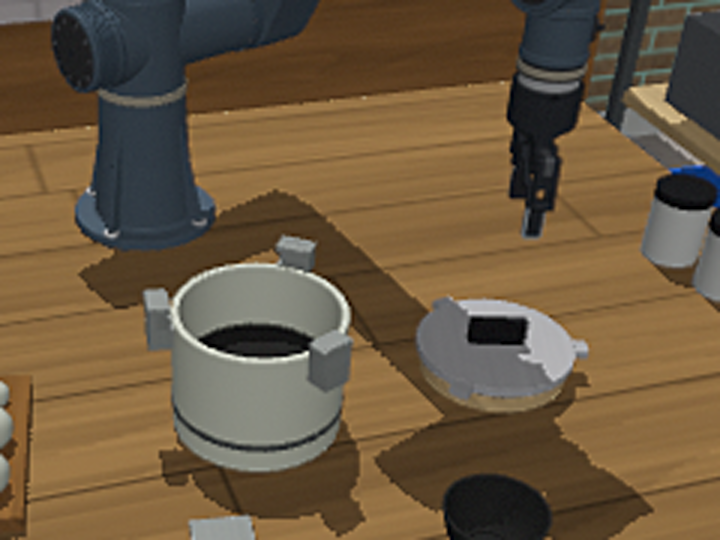

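Run:
```python
from h import *
d=pickle.load(open("a.pkl","rb"))
for uv in ((374,310.1),(399.6,291.4)): print(plane(d["side"],uv,.025)[0])
W=pickle.load(open("w2.pkl","rb"))
s,R,y=state()
path([.487,.3265,.17],-18.5,[.529,-.295,.22],-101,3)
```

```text
[ 0.53594924 -0.4123097   0.025     ]
[ 0.62456898 -0.42658027  0.025     ]
t 12.9 pos [0.4879 0.3271 0.1687] yaw -18.58 tilt 0.20 q [0.401 0.516 1.567 0.    1.056 0.725] F [-0.46 -0.01 -0.12] T [-0.014  0.036 -0.058] gap 0.997
call 0 [-0.67  3.16  7.68] rot x 5.5 -> [0.501 0.119 0.187] -46.0
call 1 [-0.67  6.35  5.35] rot x 5.5 -> [ 0.515 -0.088  0.203] -73.5
call 2 [-0.67  8.1   1.82] rot x 5.5 -> [ 0.529 -0.295  0.22 ] -101.0
```

>>> carry_out(
  commands=[
    [[-0.3,0.6,1.5,1.1,0,0,85],[-0.6,1.25,3.05,2.2,0,0,85],[-0.85,1.9,4.6,3.3,0,0,85],[-1.1,2.5,6.15,4.4,0,0,85],[-1.2,3.16,7.68,5.5,0,0,85]],
  ],
)

```text
t: 13.4
tcp_pos: [0.4997, 0.1182, 0.1959]
tool_rot: [-0.655, -0.264, 0.657, -0.263]
force: [0.4, -1.2, -0.5]
finger_gap: 0.996
```

>>> carry_out(
  commands=[
    [[-0.3,1.25,1.07,1.1,0,0,85],[-0.6,2.5,2.14,2.2,0,0,85],[-0.85,3.8,3.2,3.3,0,0,85],[-1.1,5.1,4.28,4.4,0,0,85],[-1.2,6.35,5.35,5.5,0,0,85]],
  ],
)

```text
t: 13.9
tcp_pos: [0.5139, -0.089, 0.2259]
tool_rot: [-0.699, -0.1, 0.701, -0.099]
force: [-0.3, 0.7, -0.2]
finger_gap: 0.998
```

>>> carry_out(
  commands=[
    [[-0.3,1.6,0.36,1.1,0,0,85],[-0.6,3.25,0.73,2.2,0,0,85],[-0.85,4.9,1.1,3.3,0,0,85],[-1.1,6.5,1.45,4.4,0,0,85],[-1.2,8.1,1.82,5.5,0,0,75]],
  ],
)

```text
t: 14.4
tcp_pos: [0.5275, -0.2958, 0.2557]
tool_rot: [-0.703, 0.069, 0.704, 0.07]
force: [0.2, -0.3, 0.1]
finger_gap: 0.882
```

>>> carry_out(
  commands=[
    [[0,0,0,0,0,0,75],[0,0,0,0,0,0,75],[0,0,0,0,0,0,75],[0,0,0,0,0,0,75],[0,0,0,0,0,0,75]],
  ],
)

```text
t: 14.9
tcp_pos: [0.5283, -0.2931, 0.2567]
tool_rot: [-0.704, 0.067, 0.704, 0.068]
force: [0.3, 0.0, -0.3]
finger_gap: 0.879
```

Run:
```python
from h import *
p=manip.snapshot("wrist");save("w12.png",p["image"],None,1.5);pickle.dump(p,open("w12.pkl","wb"))
D=manip.snapshot("side");save("s12.png",D["image"],(220,100,470,340),2.5)
S=manip.snapshot("scene");save("c12.png",S["image"],(100,60,300,240),3.3)
state()
hsv=cv2.cvtColor(p["image"],cv2.COLOR_RGB2HSV)
m=cv2.inRange(hsv,(0,0,100),(179,50,255));k,l,st,c=cv2.connectedComponentsWithStats(m)
for i in range(1,k):
    if st[i,4]>200: print("wht",st[i],c[i],plane(p,c[i],.0414)[0].round(4),plane(p,c[i],.0293)[0].round(4))
```

```text
t 15.05 pos [ 0.5285 -0.2938  0.257 ] yaw -101.02 tilt 0.01 q [-0.692  0.444  1.421 -0.     1.277  1.071] F [-0.24  0.31 -0.61] T [-0.04  -0.009 -0.002] gap 0.877
wht [   3    0   73   81 4293] [39.50850221 38.17423713] [ 0.6912 -0.1015  0.0414] [ 0.6937 -0.095   0.0293]
wht [ 467   48   45  219 4388] [496.54443938 133.04307201] [ 0.5042 -0.5621  0.0414] [ 0.5008 -0.5701  0.0293]
wht [ 234  101   44   45 1575] [255.51936508 123.11365079] [ 0.5655 -0.3019  0.0414] [ 0.5641 -0.3017  0.0293]
wht [  1 141  97  57 786] [ 58.6437659  162.74173028] [ 0.5644 -0.0728  0.0414] [ 0.5629 -0.0654  0.0293]
wht [   0  147   78  112 4833] [ 28.80177943 195.07469481] [ 0.5342 -0.0238  0.0414] [ 0.5318 -0.0149  0.0293]
wht [ 236  168   41   42 1357] [255.70965365 188.36624908] [ 0.4916 -0.288   0.0414] [ 0.4879 -0.2873  0.0293]
wht [ 79 224  13  40 292] [ 85.88013699 242.4760274 ] [ 0.4626 -0.0687  0.0414] [ 0.4579 -0.0612  0.0293]
wht [244 230  24  25 468] [255.73931624 241.89957265] [ 0.4236 -0.275   0.0414] [ 0.4178 -0.2739  0.0293]
wht [   0  260   59   90 2589] [ 27.11664735 301.65198919] [0.3951 0.037  0.0414] [0.3884 0.0479 0.0293]
```

View pics/w12.png

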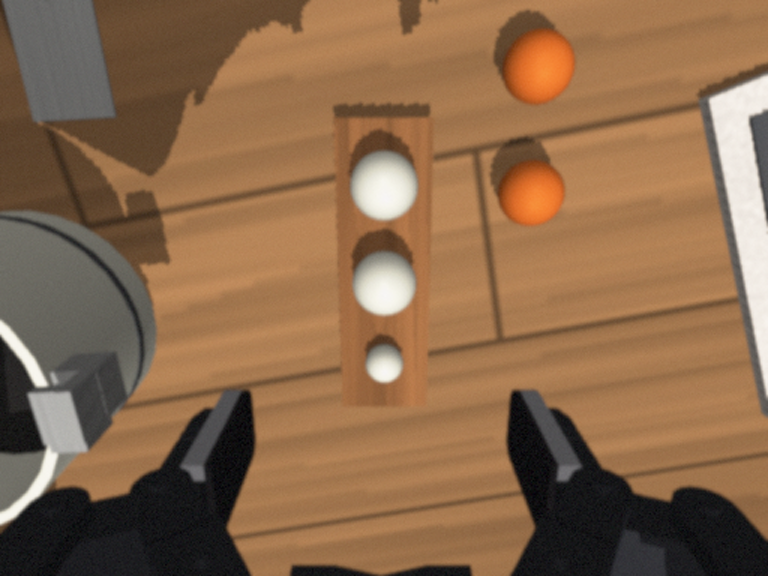

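View pics/s12.png

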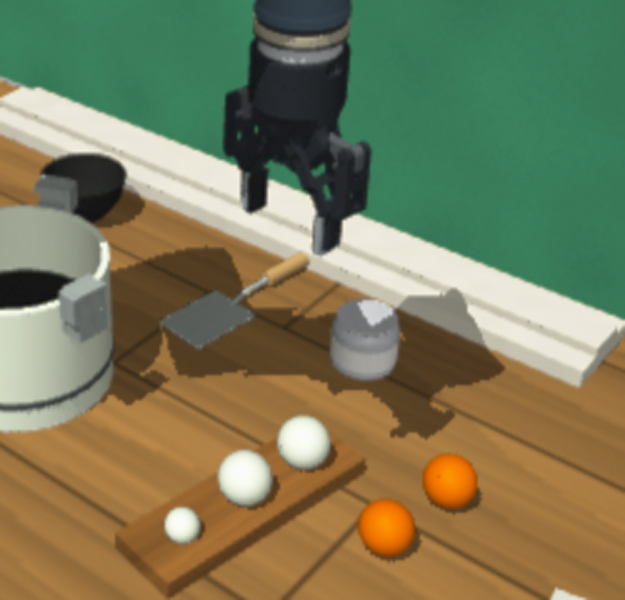

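View pics/c12.png

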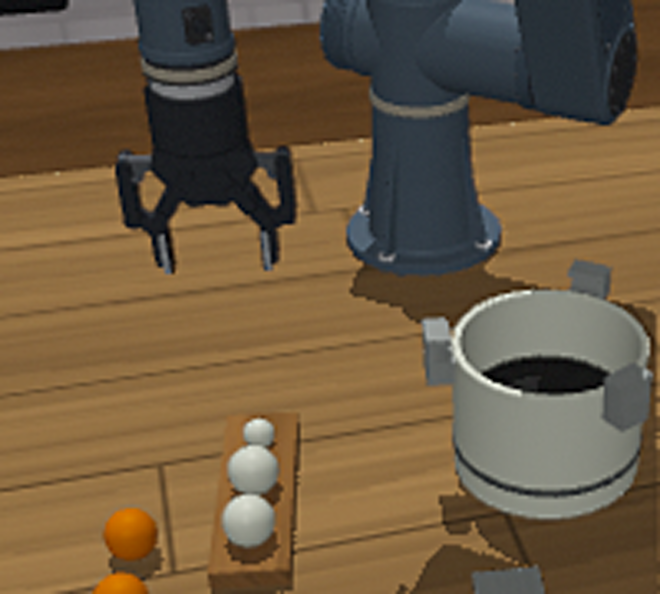

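Run:
```python
from h import *
S=manip.snapshot("scene");D=S
d=pickle.load(open("a.pkl","rb"));S,D=d["scene"],d["side"]
f=lambda x,y,o,s:(x/s+o[0],y/s+o[1])
A=tri([S,D],[f(167,271,(100,60),3.3),f(323,250,(220,100),2.5)]);B=tri([S,D],[f(268,269,(100,60),3.3),f(253,210,(220,100),2.5)])
print(A,B,(A+B)/2,np.linalg.norm(A-B))
W=pickle.load(open("w12.pkl","rb"))
print(proj(W,[A,B])*1.5)
state()
```

```text
[ 0.52354809 -0.33314096  0.29345065] [ 0.53954266 -0.25152102  0.29134816] [ 0.53154538 -0.29233099  0.29239941] 0.08319892091722306
[[517.52143913 409.81291662]
 [237.14826416 405.25171565]]
t 15.1 pos [ 0.5284 -0.294   0.257 ] yaw -101.03 tilt 0.01 q [-0.692  0.444  1.421  0.     1.277  1.071] F [ 0.81 -0.57 -0.19] T [ 0.001 -0.024 -0.012] gap 0.877
```

Run:
```python
from h import *
plan([.5650,-.302,.065],-101)
```

```text
t 15.1 pos [ 0.5284 -0.294   0.257 ] yaw -101.03 tilt 0.01 q [-0.692  0.444  1.421  0.     1.277  1.071] F [ 0.81 -0.57 -0.19] T [ 0.001 -0.024 -0.012] gap 0.877
row [ 7.68   0.033 -1.495] [-0.01 -0.   -0.  ] n pos 3.9 rot 0.0
```

>>> carry_out(
  commands=[
    [[1.6,0,-0.4,0,0,0,75],[3.4,0,-0.8,0,0,0,75],[5.2,0.03,-1.2,0,0,0,75],[6.8,0.03,-1.5,0,0,0,75],[7.68,0.03,-1.5,0,0,0,75]],
  ],
)

```text
t: 15.6
tcp_pos: [0.5643, -0.3014, 0.0611]
tool_rot: [-0.703, 0.067, 0.705, 0.069]
force: [0.3, -0.5, -0.2]
finger_gap: 0.879
```

>>> carry_out(
  commands=[
    [[0.5,0,0,0,0,0,75],[1.2,0,0,0,0,0,75],[1.8,0,0,0,0,0,75],[2.2,0,0,0,0,0,75],[2.4,0,0,0,0,0,75]],
  ],
)

```text
t: 16.1
tcp_pos: [0.5648, -0.3025, 0.0043]
tool_rot: [-0.704, 0.068, 0.704, 0.068]
force: [-0.3, -0.7, 0.8]
finger_gap: 0.88
```

Run:
```python
from h import *
manip.snapshot("scene")
p=manip.snapshot("wrist");save("w13.png",p["image"],None,1.2)
D=manip.snapshot("side");save("s13.png",D["image"],(270,180,420,340),4)
S=manip.snapshot("scene");save("c13.png",S["image"],(120,130,240,250),5)
state()
```

```text
t 16.3 pos [ 0.5654 -0.3029  0.0055] yaw -101.09 tilt 0.08 q [-0.666  0.804  1.519 -0.     0.817  1.099] F [-0.48 -0.04 -0.01] T [ 0.03   0.007 -0.002] gap 0.875
```

View pics/w13.png

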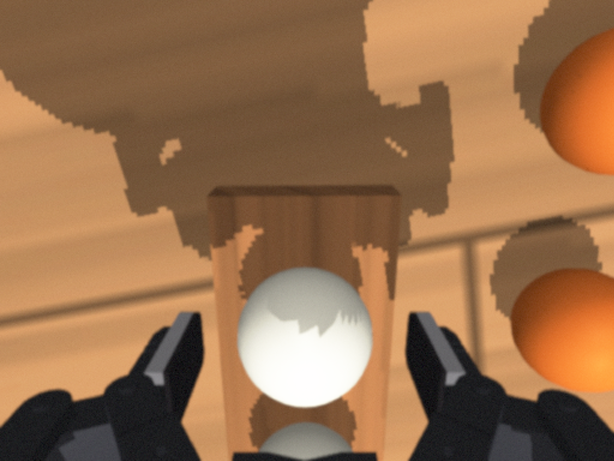

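View pics/s13.png

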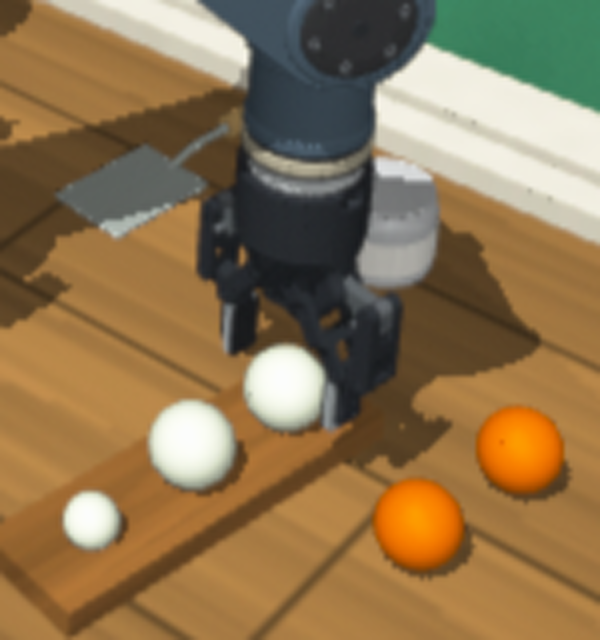

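View pics/c13.png

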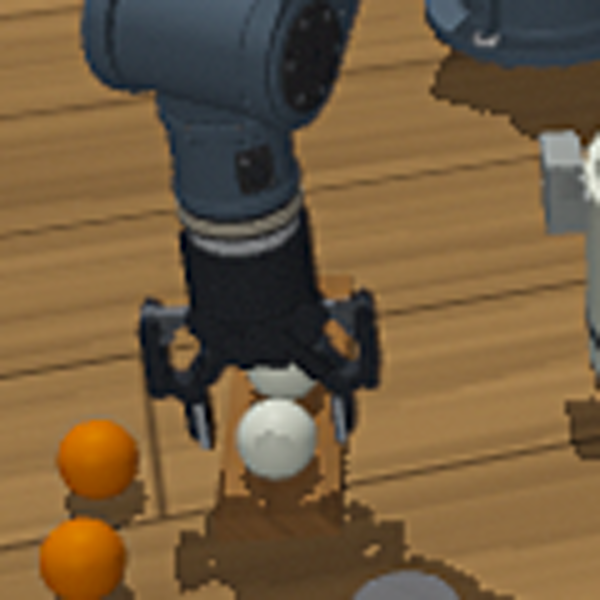

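Run:
```python
from h import *
d=pickle.load(open("a.pkl","rb"));S,D=d["scene"],d["side"]
f=lambda x,y,o,s:(x/s+o[0],y/s+o[1])
A=tri([S,D],[f(205,447,(120,130),5),f(338,425,(270,180),4)]);B=tri([S,D],[f(343,440,(120,130),5),f(236,350,(270,180),4)])
C=tri([S,D],[f(278,438,(120,130),5),f(286,387,(270,180),4)])
print(A,B,(A+B)/2,np.linalg.norm(A-B),C)
plan([.565,-.302,-.008],-101)
```

```text
[ 0.56004602 -0.34338586  0.03749108] [ 0.57568968 -0.2599686   0.03662181] [ 0.56786785 -0.30167723  0.03705644] 0.08487591202400739 [ 0.5664295  -0.30111847  0.0384379 ]
t 16.3 pos [ 0.5654 -0.3029  0.0055] yaw -101.09 tilt 0.08 q [-0.666  0.804  1.519 -0.     0.817  1.099] F [-0.48 -0.04 -0.01] T [ 0.03   0.007 -0.002] gap 0.875
row [ 0.54  -0.033  0.025] [-0.02 -0.01 -0.01] n pos 0.3 rot 0.0
```

>>> carry_out(
  commands=[
    [[0.15,0,0,0,0,0,75],[0.3,-0.02,0,0,0,0,75],[0.32,-0.02,0,0,0,0,65],[0.32,-0.02,0,0,0,0,55],[0.32,-0.02,0,0,0,0,45]],
  ],
  force=30,
)

```text
t: 16.8
tcp_pos: [0.5651, -0.3024, -0.0029]
tool_rot: [0.704, -0.068, -0.704, -0.068]
force: [-1.0, -0.7, 1.2]
finger_gap: 0.567
```

>>> carry_out(
  commands=[
    [[0,0,0,0,0,0,40],[0,0,0,0,0,0,40],[0,0,0,0,0,0,40],[0,0,0,0,0,0,40],[0,0,0,0,0,0,40]],
  ],
)

```text
t: 17.3
tcp_pos: [0.5652, -0.3024, -0.0029]
tool_rot: [0.704, -0.068, -0.704, -0.068]
force: [-1.2, -1.9, 2.5]
finger_gap: 0.567
```

Run:
```python
from h import *
p=manip.snapshot("wrist");save("w14.png",p["image"],None,1.2)
D=manip.snapshot("side");save("s14.png",D["image"],(270,180,420,340),4)
state()
```

```text
t 17.4 pos [ 0.5652 -0.3023 -0.0029] yaw -101.08 tilt 0.03 q [-0.665  0.816  1.522 -0.     0.803  1.099] F [-1.74 -1.57  3.52] T [-0.253  0.294 -0.008] gap 0.567
```

View pics/w14.png

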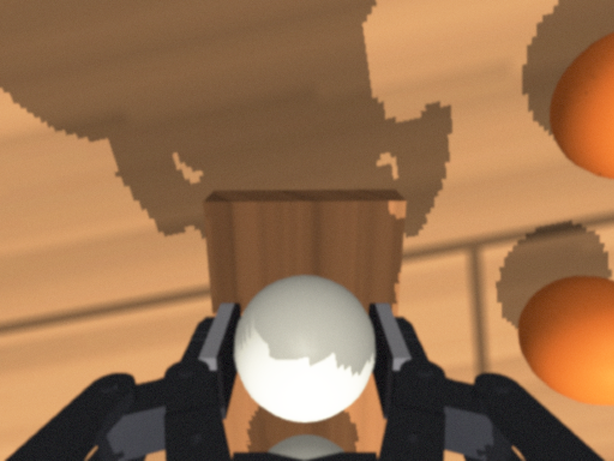

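View pics/s14.png

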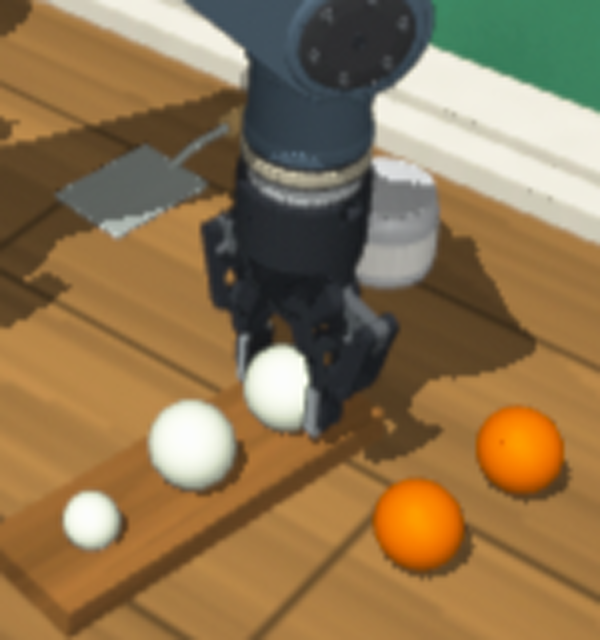

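>>> carry_out(
  commands=[
    [[-0.3,0,0,0,0,0,40],[-1,0,0,0,0,0,40],[-2.4,0,0,0,0,0,40],[-4.2,0,0,0,0,0,40],[-6,0,0,0,0,0,40]],
  ],
  force=50,
)

```text
t: 17.9
tcp_pos: [0.5644, -0.3007, 0.1472]
tool_rot: [-0.703, 0.067, 0.705, 0.069]
force: [0.7, -0.8, -1.3]
finger_gap: 0.557
```

Run:
```python
from h import *
manip.snapshot("scene")
D=manip.snapshot("side");save("s15.png",D["image"],(180,80,420,320),2.5)
S=manip.snapshot("scene");save("c15.png",S["image"],(120,60,320,230),3.5)
state()
plan([.531,.0105,.2],-101)
plan([.531,.0105,.2],-101,[.5651,-.3025,.147],-101)
c=np.array([.5033,.0155])
def wall(p,uv):
    K,R,t=cam(p);o=-R.T@t;d=R.T@np.linalg.inv(K)@np.array([*uv,1.])
    a=d[:2]@d[:2];b=2*(o[:2]-c)@d[:2];q=(o[:2]-c)@(o[:2]-c)-.09**2
    s=(-b+np.sqrt(b*b-4*a*q))/2/a;return o+s*d
print(wall(D,(60+500/3,80+385/3)))
print(wall(S,(180+258/3,60+324/3)))
```

```text
t 18.05 pos [ 0.5673 -0.303   0.1506] yaw -101.07 tilt 0.44 q [-6.640e-01  6.070e-01  1.441e+00  1.000e-03  1.087e+00  1.099e+00] F [-0.77  0.29 -2.49] T [-0.038  0.033  0.057] gap 0.56
t 18.05 pos [ 0.5673 -0.303   0.1506] yaw -101.07 tilt 0.44 q [-6.640e-01  6.070e-01  1.441e+00  1.000e-03  1.087e+00  1.099e+00] F [-0.77  0.29 -2.49] T [-0.038  0.033  0.057] gap 0.56
row [ -2.038 -12.02    3.819] [-0.01 -0.08 -0.03] n pos 6.4 rot 0.1
t 18.05 pos [ 0.5673 -0.303   0.1506] yaw -101.07 tilt 0.44 q [-6.640e-01  6.070e-01  1.441e+00  1.000e-03  1.087e+00  1.099e+00] F [-0.77  0.29 -2.49] T [-0.038  0.033  0.057] gap 0.56
row [ -2.12  -12.03    3.728] [0. 0. 0.] n pos 6.4 rot 0.0
[0.56554296 0.08050626 0.06496721]
[0.41840647 0.04538458 0.06838043]
```

View pics/s15.png

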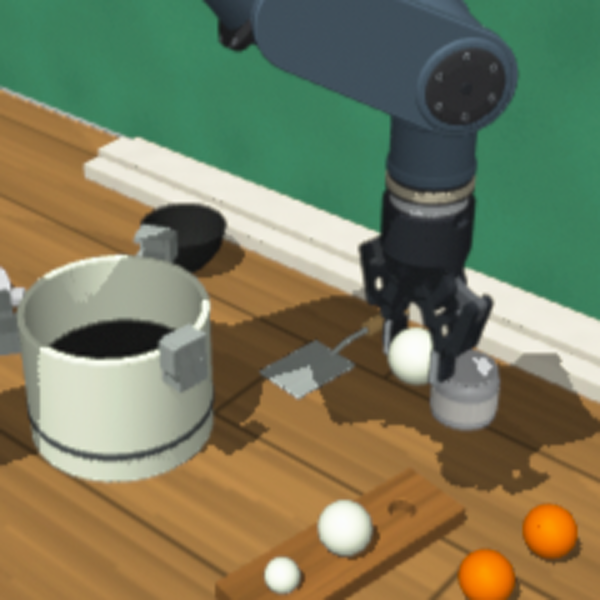

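View pics/c15.png

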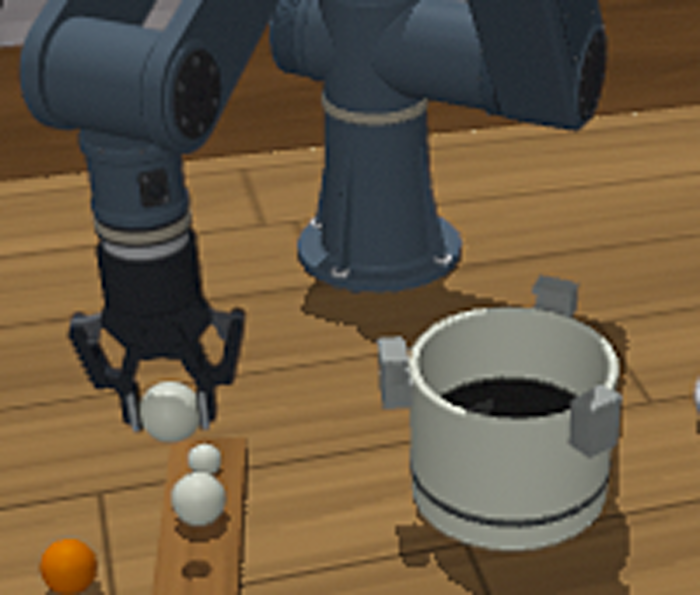

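>>> carry_out(
  commands=[
    [[-0.8,-0.5,0.2,0,0,0,40],[-1.8,-1.6,0.5,0,0,0,40],[-2.5,-3.0,0.9,0,0,0,40],[-2.5,-4.4,1.35,0,0,0,40],[-2.5,-5.9,1.8,0,0,0,40]],
  ],
)

```text
t: 18.55
tcp_pos: [0.548, -0.1467, 0.2079]
tool_rot: [-0.703, 0.068, 0.705, 0.069]
force: [0.2, 0.5, -0.2]
finger_gap: 0.56
```

>>> carry_out(
  commands=[
    [[0,-1.4,0.45,0,0,0,40],[0,-2.9,0.9,0,0,0,40],[0,-4.4,1.4,0,0,0,40],[0,-5.6,1.75,0,0,0,40],[0,-6.13,1.93,0,0,0,40]],
  ],
)

```text
t: 19.05
tcp_pos: [0.5288, 0.0144, 0.2073]
tool_rot: [-0.702, 0.067, 0.706, 0.068]
force: [-0.4, 0.2, -1.4]
finger_gap: 0.555
```

>>> carry_out(
  commands=[
    [[0.4,0,0,0,0,0,40],[0.8,0,0,0,0,0,40],[1.2,0,0,0,0,0,40],[1.6,0,0,0,0,0,40],[2.0,0,0,0,0,0,40]],
  ],
)

```text
t: 19.55
tcp_pos: [0.5313, 0.01, 0.158]
tool_rot: [-0.703, 0.069, 0.704, 0.069]
force: [0.1, 0.2, -1.7]
finger_gap: 0.559
```

Run:
```python
from h import *
manip.snapshot("scene")
p=manip.snapshot("wrist");save("w16.png",p["image"],None,1.2)
D=manip.snapshot("side");save("s16.png",D["image"],(140,80,300,280),3)
state()
plan([.531,.0105,.1],-101)
```

```text
t 19.7 pos [0.5308 0.0106 0.1583] yaw -101.14 tilt 0.13 q [-0.191  0.463  1.712 -0.     0.969  1.575] F [-0.06 -0.48 -1.88] T [ 0.029 -0.009 -0.013] gap 0.557
t 19.7 pos [0.5308 0.0106 0.1583] yaw -101.14 tilt 0.13 q [-0.191  0.463  1.712 -0.     0.969  1.575] F [-0.06 -0.48 -1.88] T [ 0.029 -0.009 -0.013] gap 0.557
row [ 2.331  0.003 -0.014] [-0.03  0.03 -0.  ] n pos 1.2 rot 0.0
```

View pics/w16.png

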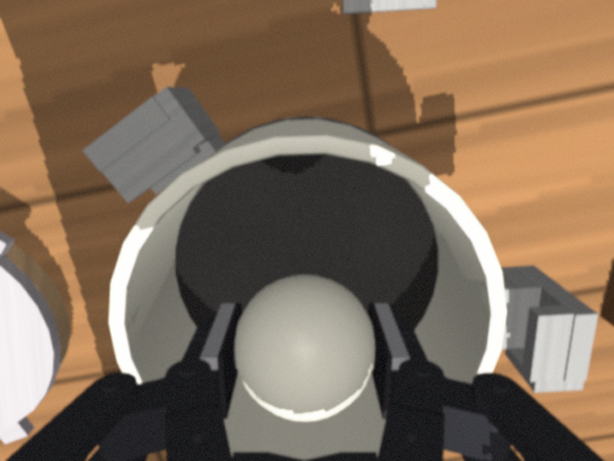

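View pics/s16.png

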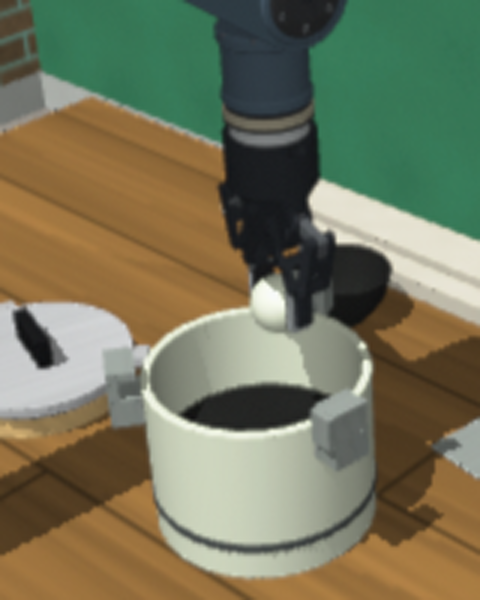

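>>> carry_out(
  commands=[
    [[0.5,0,0,0,0,0,40],[1.2,0,0,0,0,0,40],[2.0,0,0,0,0,0,40],[2.8,0,0,0,0,0,40],[3.4,0,0,0,0,0,40]],
  ],
)

```text
t: 20.2
tcp_pos: [0.5318, 0.0108, 0.0738]
tool_rot: [0.704, -0.068, -0.704, -0.068]
force: [-0.1, 0.2, -1.4]
finger_gap: 0.561
```

>>> carry_out(
  commands=[
    [[0.04,0,0,0,0,0,40],[0.08,0,0,0,0,0,40],[0.12,0,0,0,0,0,40],[0.16,0,0,0,0,0,40],[0.2,0,0,0,0,0,40]],
  ],
)

```text
t: 20.7
tcp_pos: [0.5319, 0.0109, 0.07]
tool_rot: [0.704, -0.068, -0.703, -0.068]
force: [-0.2, -1.3, -1.1]
finger_gap: 0.557
```

>>> carry_out(
  commands=[
    [[0.04,0,0,0,0,0,40],[0.08,0,0,0,0,0,40],[0.12,0,0,0,0,0,40],[0.16,0,0,0,0,0,40],[0.2,0,0,0,0,0,40]],
  ],
)

```text
t: 21.2
tcp_pos: [0.5314, 0.0111, 0.0642]
tool_rot: [-0.704, 0.068, 0.704, 0.068]
force: [-0.4, -0.3, -1.8]
finger_gap: 0.56
```

>>> carry_out(
  commands=[
    [[0.04,0,0,0,0,0,40],[0.08,0,0,0,0,0,40],[0.12,0,0,0,0,0,40],[0.16,0,0,0,0,0,40],[0.2,0,0,0,0,0,40]],
  ],
)

```text
t: 21.7
tcp_pos: [0.5314, 0.011, 0.0592]
tool_rot: [-0.704, 0.068, 0.704, 0.068]
force: [-0.1, 0.0, -1.9]
finger_gap: 0.562
```

>>> carry_out(
  commands=[
    [[0.03,0,0,0,0,0,40],[0.06,0,0,0,0,0,40],[0.09,0,0,0,0,0,40],[0.12,0,0,0,0,0,40],[0.16,0,0,0,0,0,40]],
  ],
)

```text
t: 22.2
tcp_pos: [0.5314, 0.011, 0.0553]
tool_rot: [0.704, -0.068, -0.704, -0.068]
force: [0.4, 0.2, -1.7]
finger_gap: 0.561
```

>>> carry_out(
  commands=[
    [[0.03,0,0,0,0,0,40],[0.06,0,0,0,0,0,40],[0.09,0,0,0,0,0,40],[0.12,0,0,0,0,0,40],[0.16,0,0,0,0,0,40]],
  ],
)

```text
t: 22.7
tcp_pos: [0.5315, 0.011, 0.0514]
tool_rot: [0.704, -0.068, -0.704, -0.068]
force: [0.1, -0.6, 1.2]
finger_gap: 0.559
```

>>> carry_out(
  commands=[
    [[0,0,0,0,0,0,40],[0,0,0,0,0,0,40],[0,0,0,0,0,0,40],[0,0,0,0,0,0,40],[0,0,0,0,0,0,40]],
  ],
)

```text
t: 23.2
tcp_pos: [0.5315, 0.011, 0.0514]
tool_rot: [0.704, -0.068, -0.704, -0.068]
force: [-0.2, -0.5, 0.6]
finger_gap: 0.556
```

>>> carry_out(
  commands=[
    [[0,0,0,0,0,0,50],[0,0,0,0,0,0,52],[0,0,0,0,0,0,55],[0,0,0,0,0,0,60],[0,0,0,0,0,0,64]],
  ],
)

```text
t: 23.7
tcp_pos: [0.5314, 0.011, 0.0513]
tool_rot: [-0.704, 0.068, 0.704, 0.068]
force: [0.1, -0.0, 0.0]
finger_gap: 0.747
```

Run:
```python
from h import *
p=manip.snapshot("wrist");save("w17.png",p["image"],None,1.2)
state()
```

```text
t 23.75 pos [0.5314 0.011  0.0513] yaw -101.08 tilt 0.00 q [-0.19   0.635  1.791 -0.     0.716  1.575] F [-0.77  0.33  0.05] T [0.028 0.017 0.058] gap 0.751
```

View pics/w17.png

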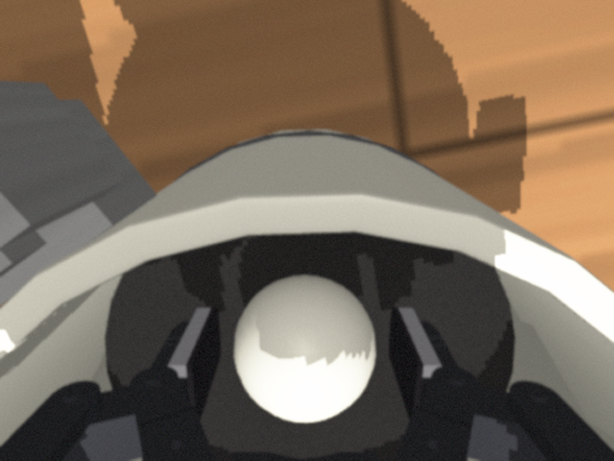

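>>> carry_out(
  commands=[
    [[-0.4,0,0,0,0,0,64],[-1.2,0,0,0,0,0,64],[-2.6,0,0,0,0,0,64],[-4.4,0,0,0,0,0,64],[-6.3,0,0,0,0,0,64]],
  ],
)

```text
t: 24.25
tcp_pos: [0.5305, 0.0111, 0.2105]
tool_rot: [-0.703, 0.068, 0.704, 0.068]
force: [0.5, -0.6, 0.3]
finger_gap: 0.75
```

>>> carry_out(
  commands=[
    [[0,0,0,0,0,0,75],[0,0,0,0,0,0,75],[0,0,0,0,0,0,75],[0,0,0,0,0,0,75],[0,0,0,0,0,0,75]],
  ],
)

```text
t: 24.75
tcp_pos: [0.5305, 0.0111, 0.2074]
tool_rot: [-0.703, 0.068, 0.705, 0.068]
force: [-0.4, 0.2, -0.1]
finger_gap: 0.879
```

Run:
```python
from h import *
p=manip.snapshot("wrist");save("w18.png",p["image"],None,1.2)
state()
hsv=cv2.cvtColor(p["image"],cv2.COLOR_RGB2HSV)
m=cv2.inRange(hsv,(0,0,100),(179,70,255));k,l,st,c=cv2.connectedComponentsWithStats(m)
for i in range(1,k):
    if st[i,4]>500: print("wht",st[i],c[i],plane(p,c[i],.095)[0].round(4))
plan([.4916,-.288,.21],-101)
```

```text
t 24.8 pos [0.5306 0.0111 0.2075] yaw -101.09 tilt 0.16 q [-0.19   0.396  1.66  -0.     1.089  1.575] F [-0.39 -0.77  0.15] T [-0.016  0.009  0.021] gap 0.875
wht [ 282    0   68   22 1315] [314.36806084   9.20684411] [ 0.6516 -0.0572  0.095 ]
wht [  115    74   299   289 28885] [247.10867232 230.53737234] [0.4879 0.0258 0.095 ]
wht [ 224  153   60   60 2765] [253.57034358 182.26075949] [0.531  0.0114 0.095 ]
wht [   0  170   76  160 8794] [ 30.78940186 255.02171935] [0.5019 0.2257 0.095 ]
wht [ 404  212   44   66 2123] [424.78897786 247.89495996] [ 0.44   -0.1297  0.095 ]
wht [ 160  353   59   31 1208] [185.61258278 368.53311258] [0.3457 0.1199 0.095 ]
t 24.8 pos [0.5306 0.0111 0.2075] yaw -101.09 tilt 0.16 q [-0.19   0.396  1.66  -0.     1.089  1.575] F [-0.39 -0.77  0.15] T [-0.016  0.009  0.021] gap 0.875
row [-0.1   12.042 -0.768] [-0.02  0.03 -0.  ] n pos 6.0 rot 0.0
```

View pics/w18.png

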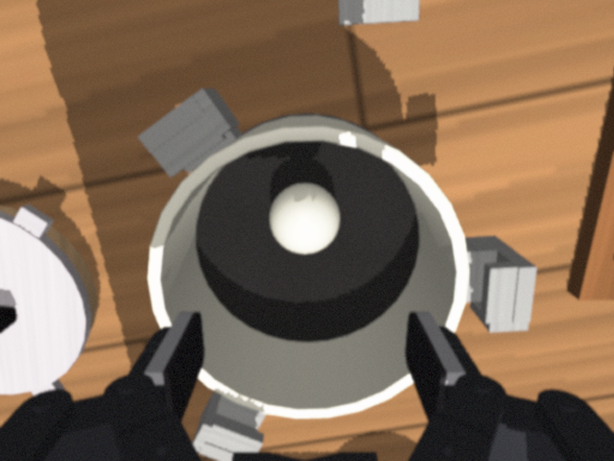

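>>> carry_out(
  commands=[
    [[-0.2,1.0,-0.05,0,0,0,75],[-0.2,2.4,-0.15,0,0,0,75],[-0.2,3.8,-0.25,0,0,0,75],[-0.2,5.0,-0.32,0,0,0,75],[-0.1,6.02,-0.38,0,0,0,75]],
  ],
)

```text
t: 25.3
tcp_pos: [0.5115, -0.1401, 0.2108]
tool_rot: [-0.704, 0.069, 0.704, 0.069]
force: [-0.1, -0.9, -0.2]
finger_gap: 0.879
```

>>> carry_out(
  commands=[
    [[0,1.5,-0.1,0,0,0,75],[0,3.0,-0.2,0,0,0,75],[0.5,4.5,-0.3,0,0,0,75],[2,5.6,-0.36,0,0,0,75],[3.8,6.02,-0.39,0,0,0,75]],
  ],
)

```text
t: 25.8
tcp_pos: [0.4937, -0.2926, 0.1164]
tool_rot: [0.705, -0.071, -0.702, -0.068]
force: [0.2, -0.2, -0.7]
finger_gap: 0.878
```

>>> carry_out(
  commands=[
    [[0.7,0,0,0,0,0,75],[1.2,0,0,0,0,0,75],[1.6,0,0,0,0,0,75],[1.6,0,0,0,0,0,75],[1.6,0,0,0,0,0,75]],
  ],
)

```text
t: 26.3
tcp_pos: [0.4931, -0.2881, 0.077]
tool_rot: [0.704, -0.068, -0.703, -0.068]
force: [-0.2, 0.1, 0.1]
finger_gap: 0.88
```

Run:
```python
from h import *
p=manip.snapshot("wrist");save("w19.png",p["image"],None,1.2)
hsv=cv2.cvtColor(p["image"],cv2.COLOR_RGB2HSV)
m=cv2.inRange(hsv,(0,0,100),(179,70,255));k,l,st,c=cv2.connectedComponentsWithStats(m)
for i in range(1,k):
    if st[i,4]>500: print("wht",st[i],c[i],plane(p,c[i],.0414)[0].round(4))
plan([.4916,-.288,-.003],-101)
```

```text
wht [ 217  181   76   78 4688] [254.58169795 219.66723549] [ 0.4915 -0.2882  0.0414]
wht [ 235  285   41   44 1448] [254.98342541 306.75414365] [ 0.4262 -0.2758  0.0414]
t 26.35 pos [ 0.4933 -0.2883  0.0774] yaw -101.04 tilt 0.14 q [-0.724  0.628  1.677 -0.     0.835  1.039] F [-0.42 -0.62  0.24] T [ 0.014 -0.016  0.066] gap 0.872
row [ 3.216e+00 -3.000e-03  7.600e-02] [-0.01 -0.02 -0.01] n pos 1.6 rot 0.0
```

View pics/w19.png

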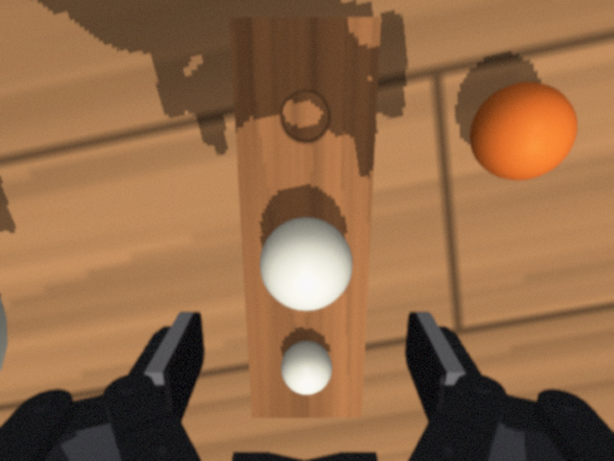

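>>> carry_out(
  commands=[
    [[0.9,0,0.05,0,0,0,75],[1.8,0,0.07,0,0,0,75],[2.6,0,0.07,0,0,0,75],[3.1,0,0.07,0,0,0,75],[3.2,0,0.07,0,0,0,75]],
  ],
)

```text
t: 26.85
tcp_pos: [0.4906, -0.2874, -0.0042]
tool_rot: [-0.704, 0.068, 0.704, 0.068]
force: [-0.4, 0.5, -0.3]
finger_gap: 0.88
```

>>> carry_out(
  commands=[
    [[0,0,0,0,0,0,75],[0,0,0,0,0,0,65],[0,0,0,0,0,0,55],[0,0,0,0,0,0,45],[0,0,0,0,0,0,40]],
  ],
  force=30,
)

```text
t: 27.35
tcp_pos: [0.4913, -0.2883, -0.0026]
tool_rot: [0.704, -0.069, -0.703, -0.068]
force: [0.1, -0.6, 6.0]
finger_gap: 0.574
```

>>> carry_out(
  commands=[
    [[0,0,0,0,0,0,40],[0,0,0,0,0,0,40],[0,0,0,0,0,0,40],[0,0,0,0,0,0,40],[0,0,0,0,0,0,40]],
  ],
)

```text
t: 27.85
tcp_pos: [0.4913, -0.2883, -0.0026]
tool_rot: [0.704, -0.069, -0.703, -0.068]
force: [0.2, -0.2, 5.9]
finger_gap: 0.565
```

Run:
```python
from h import *
p=manip.snapshot("wrist");save("w20.png",p["image"],None,1.2)
state()
```

```text
t 27.9 pos [ 0.4913 -0.2883 -0.0026] yaw -101.09 tilt 0.11 q [-0.727  0.758  1.714 -0.     0.668  1.038] F [-0.62 -0.87  6.01] T [ 0.014  0.092 -0.038] gap 0.567
```

View pics/w20.png

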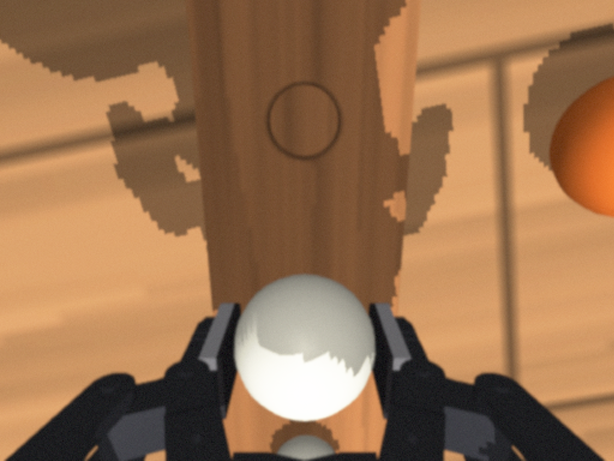

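>>> carry_out(
  commands=[
    [[-0.3,0,0,0,0,0,40],[-1.2,0,0,0,0,0,40],[-2.8,0,0,0,0,0,40],[-4.6,0,0,0,0,0,40],[-6.4,0,0,0,0,0,40]],
  ],
  force=50,
)

```text
t: 28.4
tcp_pos: [0.4899, -0.287, 0.1574]
tool_rot: [-0.703, 0.068, 0.704, 0.069]
force: [0.6, -0.5, -2.2]
finger_gap: 0.56
```

Run:
```python
from h import *
manip.snapshot("side")
p=manip.snapshot("side");save("s21.png",p["image"],(200,100,420,340),2.4)
plan([.470,.0215,.208],-101,[.4915,-.2884,.157],-101)
```

```text
t 28.5 pos [ 0.4942 -0.2906  0.1628] yaw -101.08 tilt 0.78 q [-0.726  0.502  1.616  0.     1.01   1.038] F [ 1.72 -0.6  -1.57] T [-0.021 -0.084  0.021] gap 0.56
row [ -2.04  -12.004   3.209] [0. 0. 0.] n pos 6.3 rot 0.0
```

View pics/s21.png

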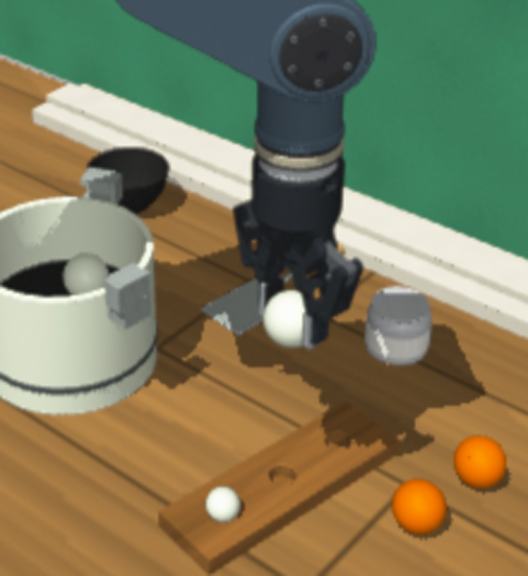

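>>> carry_out(
  commands=[
    [[-0.8,-0.6,0.2,0,0,0,40],[-1.8,-1.7,0.45,0,0,0,40],[-2.1,-3.0,0.8,0,0,0,40],[-2.1,-4.4,1.2,0,0,0,40],[-2.1,-5.9,1.6,0,0,0,40]],
  ],
)

```text
t: 29.0
tcp_pos: [0.4789, -0.1339, 0.2084]
tool_rot: [-0.703, 0.069, 0.704, 0.069]
force: [0.9, 0.7, -1.1]
finger_gap: 0.563
```

>>> carry_out(
  commands=[
    [[0,-1.4,0.4,0,0,0,40],[0,-2.9,0.8,0,0,0,40],[0,-4.4,1.2,0,0,0,40],[0,-5.6,1.5,0,0,0,40],[0,-6.1,1.61,0,0,0,40]],
  ],
)

```text
t: 29.5
tcp_pos: [0.4676, 0.0248, 0.2079]
tool_rot: [-0.703, 0.067, 0.705, 0.068]
force: [-0.1, -0.5, -1.8]
finger_gap: 0.557
```

>>> carry_out(
  commands=[
    [[0.4,0,0,0,0,0,40],[0.8,0,0,0,0,0,40],[1.2,0,0,0,0,0,40],[1.6,0,0,0,0,0,40],[2.0,0,0,0,0,0,40]],
  ],
)

```text
t: 30.0
tcp_pos: [0.4695, 0.0212, 0.1575]
tool_rot: [-0.703, 0.069, 0.704, 0.069]
force: [-0.1, 0.4, -1.1]
finger_gap: 0.559
```

Run:
```python
from h import *
manip.snapshot("side");manip.snapshot("side")
p=manip.snapshot("wrist");save("w22.png",p["image"],None,1.2)
D=manip.snapshot("side");save("s22.png",D["image"],(140,80,300,280),3)
plan([.470,.0215,.07],-101)
```

```text
t 30.2 pos [0.4696 0.0218 0.1584] yaw -101.12 tilt 0.05 q [-0.192  0.389  1.858 -0.     0.895  1.573] F [-0.61 -0.03 -1.55] T [ 0.058 -0.009  0.028] gap 0.558
row [ 3.537  0.008 -0.022] [-0.02  0.01 -0.  ] n pos 1.8 rot 0.0
```

View pics/w22.png

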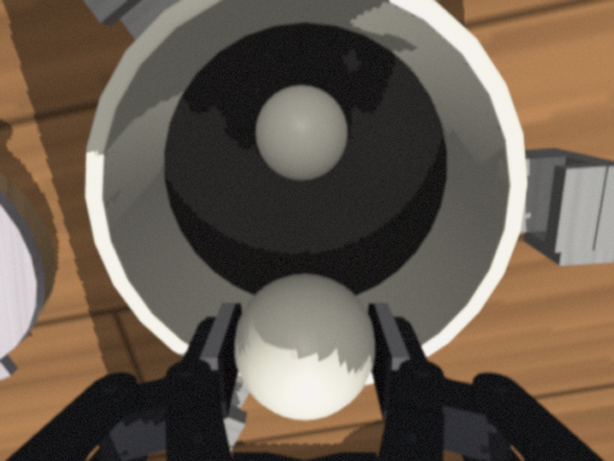

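View pics/s22.png

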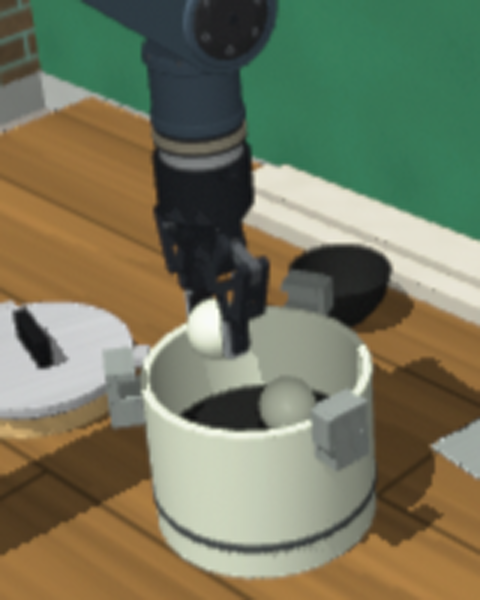

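>>> carry_out(
  commands=[
    [[0.5,0,0,0,0,0,40],[1.3,0,0,0,0,0,40],[2.1,0,0,0,0,0,40],[2.9,0,0,0,0,0,40],[3.5,0,0,0,0,0,40]],
  ],
)

```text
t: 30.7
tcp_pos: [0.4701, 0.022, 0.0709]
tool_rot: [0.704, -0.068, -0.703, -0.068]
force: [-0.3, 0.0, -2.2]
finger_gap: 0.563
```

>>> carry_out(
  commands=[
    [[0.08,0,0,0,0,0,40],[0.16,0,0,0,0,0,40],[0.24,0,0,0,0,0,40],[0.32,0,0,0,0,0,40],[0.4,0,0,0,0,0,40]],
  ],
)

```text
t: 31.2
tcp_pos: [0.4702, 0.022, 0.0618]
tool_rot: [0.704, -0.068, -0.703, -0.068]
force: [1.2, -0.1, -0.9]
finger_gap: 0.556
```

>>> carry_out(
  commands=[
    [[0.04,0,0,0,0,0,40],[0.08,0,0,0,0,0,40],[0.12,0,0,0,0,0,40],[0.16,0,0,0,0,0,40],[0.2,0,0,0,0,0,40]],
  ],
)

```text
t: 31.7
tcp_pos: [0.4696, 0.0221, 0.0562]
tool_rot: [0.704, -0.068, -0.704, -0.068]
force: [-0.2, -0.0, -1.8]
finger_gap: 0.557
```

>>> carry_out(
  commands=[
    [[0.03,0,0,0,0,0,40],[0.06,0,0,0,0,0,40],[0.08,0,0,0,0,0,40],[0.1,0,0,0,0,0,40],[0.12,0,0,0,0,0,40]],
  ],
)

```text
t: 32.2
tcp_pos: [0.4697, 0.0221, 0.0533]
tool_rot: [0.704, -0.068, -0.704, -0.068]
force: [1.1, -0.7, -1.8]
finger_gap: 0.557
```

>>> carry_out(
  commands=[
    [[0.02,0,0,0,0,0,40],[0.04,0,0,0,0,0,40],[0.06,0,0,0,0,0,40],[0.08,0,0,0,0,0,40],[0.08,0,0,0,0,0,40]],
  ],
)

```text
t: 32.7
tcp_pos: [0.4697, 0.0221, 0.0514]
tool_rot: [0.704, -0.068, -0.704, -0.068]
force: [0.1, 0.1, 0.2]
finger_gap: 0.556
```

>>> carry_out(
  commands=[
    [[0.01,0,0,0,0,0,40],[0.01,0,0,0,0,0,50],[0.01,0,0,0,0,0,52],[0.01,0,0,0,0,0,56],[0.01,0,0,0,0,0,62]],
  ],
)

```text
t: 33.2
tcp_pos: [0.4697, 0.0221, 0.0511]
tool_rot: [0.704, -0.068, -0.704, -0.068]
force: [0.5, 0.4, 0.1]
finger_gap: 0.726
```

>>> carry_out(
  commands=[
    [[0,0,0,0,0,0,64],[0,0,0,0,0,0,64],[-0.2,0,0,0,0,0,64],[-0.8,0,0,0,0,0,64],[-1.8,0,0,0,0,0,64]],
  ],
)

```text
t: 33.7
tcp_pos: [0.4684, 0.0223, 0.0957]
tool_rot: [-0.703, 0.068, 0.705, 0.068]
force: [0.9, 0.3, -0.3]
finger_gap: 0.75
```

>>> carry_out(
  commands=[
    [[-1.2,0,0,0,0,0,64],[-2.6,0,0,0,0,0,64],[-4,0,0,0,0,0,64],[-5,0,0,0,0,0,64],[-5.5,0,0,0,0,0,64]],
  ],
)

```text
t: 34.2
tcp_pos: [0.4707, 0.022, 0.2365]
tool_rot: [0.706, -0.068, -0.702, -0.068]
force: [0.2, -0.1, -0.5]
finger_gap: 0.747
```

>>> carry_out(
  commands=[
    [[0,0,-1,0,0,0,64],[0,0,-2,0,0,0,64],[0,0,-3,0,0,0,64],[0,0,-3,0,0,0,64],[0,0,-3,0,0,0,64]],
  ],
)

```text
t: 34.7
tcp_pos: [0.5425, 0.0078, 0.2333]
tool_rot: [-0.703, 0.068, 0.704, 0.068]
force: [-1.7, 0.4, -0.2]
finger_gap: 0.747
```

Run:
```python
from h import *
manip.snapshot("side")
p=manip.snapshot("wrist");save("w23.png",p["image"],None,1.2)
D=manip.snapshot("side");save("s23.png",D["image"],None,1.5)
S=manip.snapshot("scene");save("c23.png",S["image"],None,1.5)
state()
hsv=cv2.cvtColor(p["image"],cv2.COLOR_RGB2HSV)
m=cv2.inRange(hsv,(0,0,80),(179,70,255));k,l,st,c=cv2.connectedComponentsWithStats(m)
for i in range(1,k):
    if st[i,4]>500: print("wht",st[i],c[i],plane(p,c[i],.095)[0].round(4))
for uv in ((0,0),):pass
```

```text
t 34.9 pos [0.542  0.008  0.2335] yaw -101.08 tilt 0.07 q [-0.191  0.379  1.603  0.     1.161  1.573] F [-0.5  -0.19  0.36] T [-0.015 -0.037  0.016] gap 0.748
wht [ 278    0   64   38 2285] [308.90678337  17.53435449] [ 0.6616 -0.0601  0.095 ]
wht [  131    93   294   285 28651] [256.49167568 238.89337196] [0.4775 0.0181 0.095 ]
wht [ 226  159   54   55 2351] [252.51680136 186.41173969] [0.5313 0.0115 0.095 ]
wht [   0  175   88  153 9975] [ 38.58065163 252.12421053] [0.5048 0.2346 0.095 ]
wht [ 228  221   52   53 2099] [253.66174369 246.99428299] [0.4693 0.0225 0.095 ]
```

View pics/w23.png

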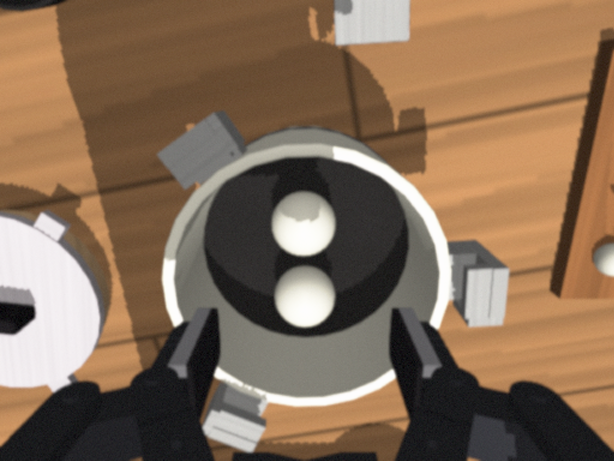

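View pics/s23.png

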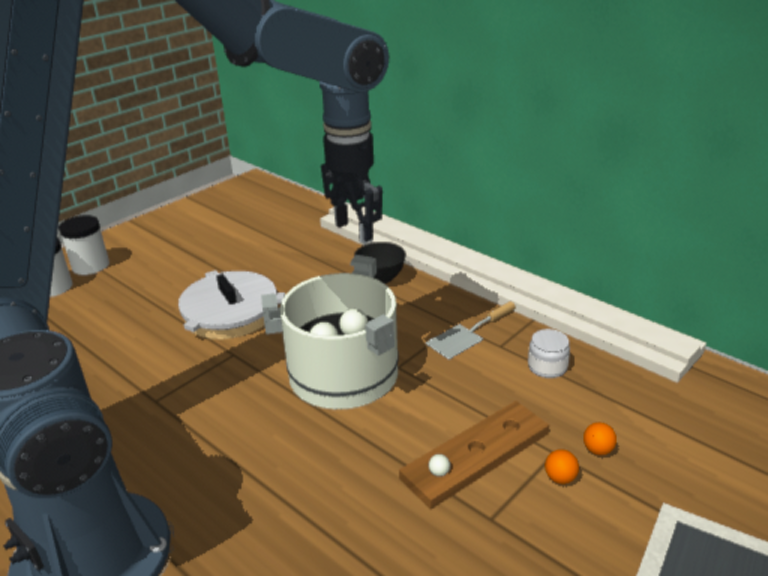

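View pics/c23.png

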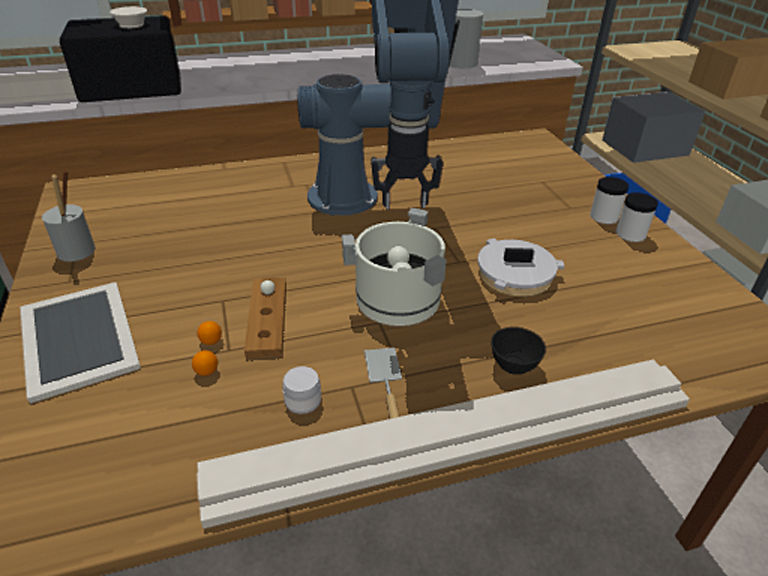

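Both balls rest apart on the false floor, at (0.531, 0.0115) and (0.469, 0.0225). The lid is flat on the bat, the small ball is in its socket, and the arm is clear. I'm handing in.

```bash
python3 -c "
from station import manip
print(manip.sign_off())"
```

```text
the job is handed in; nothing more can be done
None
```

The job is done and handed in at about 35 s; `sign_off()` gave no verdict.

**What I did:** I turned the lid about 46.5° anticlockwise, lifted it off and laid it on the bat. I then lowered both large balls to the false floor in 2 to 4 mm steps. I released each when the wrist force showed the floor carrying about its weight: about 2.5 N for the first ball, 2 N for the second.

**Last checks:**
- **Balls:** the final pictures show both large balls lying still and apart on the floor. They are about 28 and 35 mm from the jar's axis, with their centres about 63 mm apart.
- **Lid:** it looks flat and central on the bat. I released it within about 1 mm of the bat's measured centre and judged flatness by eye only.
- **Everything else:** the small ball is in its socket, and the bowl, spatula, tin and orange balls look unmoved. The gripper is empty and above the jar.

**What went wrong or disagreed:**
- **First grasp:** my first grasp of the lid closed above the bar. The fingertips stood about 25 mm higher than the reported TCP, shown by triangulation and by the fingers closing to 5 mm over a 16 mm bar. I reopened, went 19 mm lower and allowed for this offset in all later grasps.
- **Floor level:** the pictures put the floor at 65 to 68 mm. The force contact suggested about 70 mm, and I relied on the force.

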